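Let a lift stage down with its release valve

ROBOT

A 6-joint arm with a two-finger parallel gripper is mounted at the origin on a cart in front of the work surface, level with it; the furniture and walls round the work are solid. World frame = base frame: x ahead of the robot, y to its left, z up, the work surface at z = 0. Lengths are in m, angles in rad, forces in N, time in s.
With the tool pointing down it reaches from about 0.275 to 0.825 m from the base axis. Payload 5.2 kg.
Tool frame: the origin (TCP) lies at the very end of the fingers, on their centre line; the grasp point (between the pads) lies behind it (env.grip_point_offset is the x of the grasp point in the tool frame, in m); x points along the fingers, y is the direction in which the jaws open and shut, and the axes are right-handed (so a half turn about x gives the same grasp; the last joint's range is limited). The gripper opens to 93 mm and grips with 3 to 60 N. Pads are 15 mm wide; open, the fingers measure 128 mm over their backs; the gripper's body (75 mm by 188 mm) begins 65 mm behind the grasp point.
Start: joints at [-1.415, 0.259, 1.535, -0, 1.348, -0.203], TCP at [0.193, -0.515, 0.192] pointing down, gripper open.
Joint ranges: [-3.14, 3.14], [-0.91, 2.08], [0.19, 2.58], [-1.22, 4.36], [0.22, 2.71], [-3.12, 3.12]. Speed limits (rad/s): [2.57, 2.57, 3.14, 3.14, 3.14, 3.14].

INTERFACE

Orientations are given as a 3x3 rotation matrix whose columns are the frame's x, y, z axes.
In Python, from bench import env gives the robot as it stands.
- The arm moves only by the tool drive_tool, never from a script. Its argument "moves" is a list of rows, each an object of numbers: "ax", "ay", "az": the turn, a rotation vector about the tool's x, y, z in rad; "x", "y", "z": the shift along the tool's x, y, z in cm; "jaw": the opening in per cent of the stroke, from 0 (shut) to 100 (fully open). A call has 1 to 5 rows; each row shifts and turns the commanded pose from where the row before left it, along the tool's axes as they then stand; what a row does not reach is not made up. A row lasts 1/10 s, in which the tool goes at most 50 mm and 8.59 degrees, less where a joint would pass 70% of its speed; a pose out of reach is approached as far as the arm can. A call with a gripper value outside its range is refused whole. The fingers move at their own pace and stop on an object; "grip_force" is the grip in N (left out, the last holds). Time passes only in rows, so rows that do not move let the fingers close. It gives the time, the measured TCP pose, the force and the opening at its end, in the units of the state.
- env.read_state(): the state, without advancing time (a new reading comes with each control period).
- env.camera(name): name is "side" or "top" or "wrist"; returns a dict with "pixels" (400x640x3 uint8, blue, green, red), "depth" (400x640 float32, m along the optical axis (not along the pixel's ray), 0 where there is no reading), "K" (3x3 intrinsics, pixels), "distortion" ([k1, k2, p1, p2, k3] as OpenCV has them; the pictures are not rectified), "R" (3x3) and "t" (3): a world point X has camera coordinates R X + t. Camera axes: x right, y down, z forward; pixel columns grow to the right and rows downward; lengths in m; the calibration is good to about 2 mm. A picture is of the moment at which its call begins.
- env.sign_off(): hands the job in, once; it reports no verdict.
The state is a dict: "clock": time; "q": joint angles; "qd": joint speeds; "joint_torque": joint torques, N m; "tcp_pos": TCP position; "orientation": TCP orientation; "ft_force": force on the tool from outside, world axes, zero at the start; "torque": the same for the moment, N m; "grip_width": finger opening in m.
Only numpy, scipy, OpenCV 4.12 (cv2) and the standard library are available. Lean on these libraries where they do the work, as an engineer would, in place of code of your own. Each camera call takes 0.05 s, during which the arm holds its last target.

TASK

Crack the lift's release valve open a fraction of a turn so that the table with the brass weight sinks slowly (no faster than 2 cm a second). When the table top is level with the fixed ledge beside it, shut the valve again, all the way home until you feel it come up snug on its seat but without forcing it, and let go of the lever. The table cannot be raised again, so do not let it sink below the ledge; do not touch the table or the weight, or push the things around about.

Things in the scene. Friction and masses are not known exactly. Their poses are not given: they have to be found in the camera images.
- lift: Small bench lift, fixed. Grey base plate 130 x 250 x 15 mm, long side along its y. Origin: on the worktop under the lift table's centre; z up, y from the valve block to the table and on to the ledge. Ram housing 72 mm dia, 47 mm high at the origin; aluminium valve block 46 x 46 mm, 65 mm high, at y = -130 mm, with the release lever on top.
- ram: The lift table with its ram; origin at the lift's origin, lowered as the table sinks (up to 65 mm). Past a cracking point, 0.05 to 1.2 rad of lever from the start and different each time, it sinks steadily, faster by about 5 to 10 mm/s per 0.1 rad beyond that point, and 25 mm/s is too fast. Shutting to the cracking point stops it at once. It never rises. Not to be touched.
- table_top (a point): Centre of the upper face of the lift table, a steel plate 110 x 110 x 10 mm, 125 mm above the worktop at the start. Moves with the ram.
- ledge_top (a point): Centre of the upper face of the fixed ledge, a steel plate 100 x 90 x 10 mm on four legs, standing beside the lift table on the side away from the valve, 66 to 97 mm above the worktop (28 to 59 mm below the table at the start). The table must end level with this face.
- valve_axis (a point): Point on the vertical turning axis of the release lever, 105 mm above the worktop. Seen from above the lever OPENS counter-clockwise and SHUTS clockwise. As found it is shut only partly, enough to hold the load; the seat lies 0.15 to 1.0 rad further round clockwise, at a place that differs each time.
- lever_grip (a point): Centre of the upright grey round grip peg on the lever's end: 16 mm dia, free from 84 to 125 mm above the worktop, this point at 105 mm, 60 mm from the axis. Lever bar under it 12 mm wide. It stays where it is left (springing back 1 or 2 mm off the pressed seat). A tight pinch that does not turn with the lever adds friction of its own.
- seat: The valve's seat, inside the valve block, not visible and found only by feel: force along the arc at the peg is 3 to 7 N (0.2 to 0.4 N m) while shutting, then rises steeply within a few mm at the peg on reaching the seat. 4 to 8 N above the running force is snug; 13 N above it (0.8 N m) is forcing.
- valve: The release lever with its stem; origin on its turning axis at worktop height. The lever points along its own -y.
- brass_weight: Brass knobbed weight, 29 mm dia, 50 mm high, standing loose on the lift table; origin at the centre of its underside. Must stay standing there.
- beaker: Bystander: glass beaker, 73 x 83 x 98 mm, origin at the centre of its underside.
- vial: Bystander: small capped glass vial, 21 mm dia, 50 mm high, origin at the centre of its underside.
- bench_timer: Bystander: flat white timer, 62 x 62 x 18 mm, origin at the centre of its underside.
- pen: Bystander: marker pen lying down, 131 mm long, origin at its underside.
Things that resemble listed ones, but are neither listed nor needed, are in the scene too. What is shaped like the brass_weight but orange is not meant.

How it is judged:
By the outcome, as a careful person would: the job done as asked, in the order asked, and still so for the second after the job is handed in, with the robot touching nothing.
It also fails if it takes over 72 s, if anything falls off the work surface, if the arm or the gripper's body presses on something with over 40 N, if the wrist force passes 120 N, or if a joint passes its speed limit or range.

## Working session

There is one attempt and no reset: what is moved stays moved. The work goes in short steps, Python scripts to look and compute and a tool call to move; the robot and the scene stay as the last step left them, time stands still between calls to the robot, and variables do not carry over. Pictures are saved under pics/ and viewed, and the job is handed in when it is done.

Besides the shell and the picture viewer there is one more tool, called after ">>>" as name(argument=value, ...), one argument or row to a line, values as JSON. drive_tool: Moves the arm, as the interface text tells. Its arguments: {"type":"object","properties":{"moves":{"type":"array"},"grip_force":{"type":"number"}},"required":["moves"]}

```bash
ls; mkdir -p pics
python3 - <<'E'
from bench import env
import cv2
s=env.read_state(); print({k:s[k] for k in s}); print(env.grip_point_offset)
for n in ["side","top","wrist"]:
    c=env.camera(n); cv2.imwrite(f"pics/{n}0.png",c["pixels"]); print(n,c["K"].tolist(),c["distortion"],c["R"].tolist(),c["t"])
E
```

```text
pics
{'clock': 0.0, 'q': array([-1.41480246e+00,  2.59365851e-01,  1.53607144e+00, -3.15808946e-05,
        1.34798933e+00, -2.02780706e-01]), 'qd': array([-1.27402395e-03,  1.14513783e-03, -1.44282178e-04,  3.63552451e-05,
        3.48363599e-04,  7.79210345e-04]), 'joint_torque': array([ 3.97332524e-04, -4.37305498e+01, -2.84003985e+01,  7.17797829e-02,
        4.12557798e-02, -1.48331760e-04]), 'tcp_pos': array([ 0.19304671, -0.51437791,  0.19151013]), 'orientation': array([[-3.15354439e-04,  3.51133373e-01, -9.36325400e-01],
       [ 1.80690953e-03, -9.36323718e-01, -3.51133351e-01],
       [-9.99998318e-01, -1.80258675e-03, -3.39192396e-04]]), 'ft_force': array([ 0.44981974,  0.33485282, -0.82705483]), 'torque': array([-0.05031094, -0.00474047, -0.04095956]), 'grip_width': 0.09267343948247607}
-0.0188
side [[464.5468598266526, 0.0, 326.87230241575276], [0.0, 464.5468598266526, 195.12301311475812], [0.0, 0.0, 1.0]] [-0.05185983  0.          0.          0.          0.        ] [[0.9975326192666704, 0.07019818845317856, 0.0009422509579410522], [0.02516104892638488, -0.3449500452100
[... 254 characters left out ...]
6  0.          0.          0.          0.        ] [[0.010434260677099327, -0.9998775723161539, -0.011660470971463652], [-0.9915722520866532, -0.00884025566374621, -0.12925292558237067], [0.12913401990151388, 0.012910858180369425, -0.9915430977245125]] [-0.03298672  0.56982376  1.21723466]
wrist [[334.095274722411, 0.0, 319.2131334928914], [0.0, 334.095274722411, 204.6999824602967], [0.0, 0.0, 1.0]] [-0.06900643  0.          0.          0.          0.        ] [[0.35041583383143854, -0.9365906157181068, -0.002600374780171447], [-0.9041611657191333, -0.3390043888234447, 0.2599396290754122], [-0.2443385557083403, -0.08873580397574889, -0.9656213684913678]] [-0.54866668 -0.03029823  0.39067255]
```

View pics/side0.png

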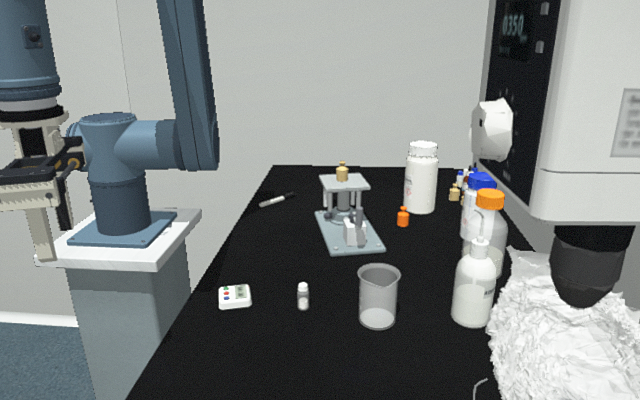

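View pics/top0.png

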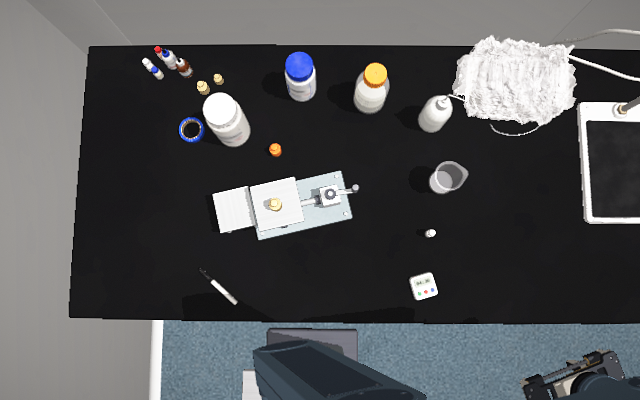

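View pics/wrist0.png

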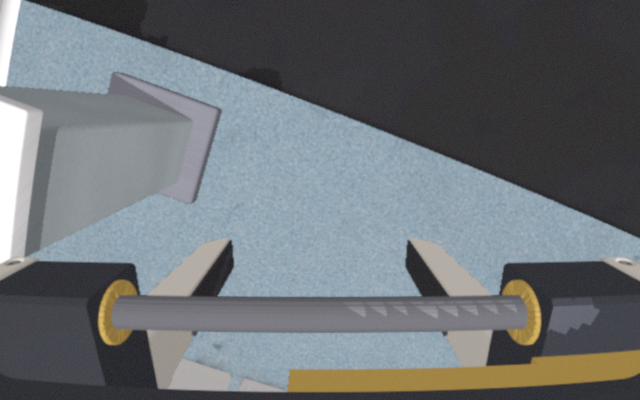

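The side view shows the lift at about (348,215) with the brass weight at (342,172). The top view shows the ledge at (232,210), table at (276,203), valve block at (330,195) and lever peg at about (355,188). Next I'll take close crops.

Run:
```python
import cv2
a=cv2.imread("pics/top0.png")[150:260,195:385]; cv2.imwrite("pics/topc.png",cv2.resize(a,None,fx=4,fy=4,interpolation=cv2.INTER_CUBIC))
a=cv2.imread("pics/side0.png")[150:265,300:430]; cv2.imwrite("pics/sidec.png",cv2.resize(a,None,fx=5,fy=5,interpolation=cv2.INTER_CUBIC))
```

```text
(no output)
```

View pics/topc.png

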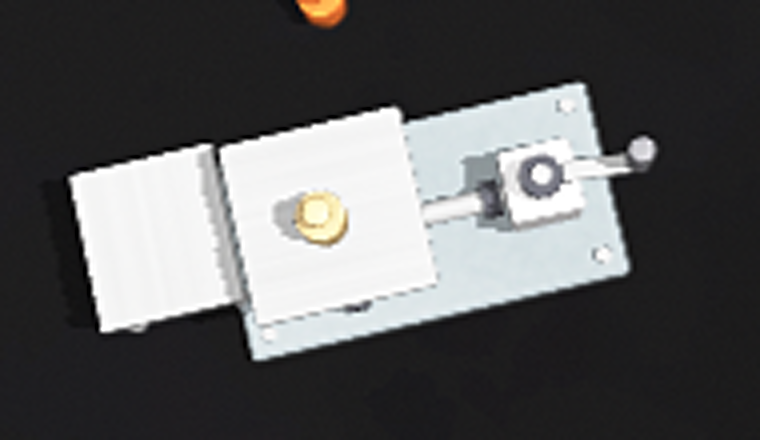

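View pics/sidec.png

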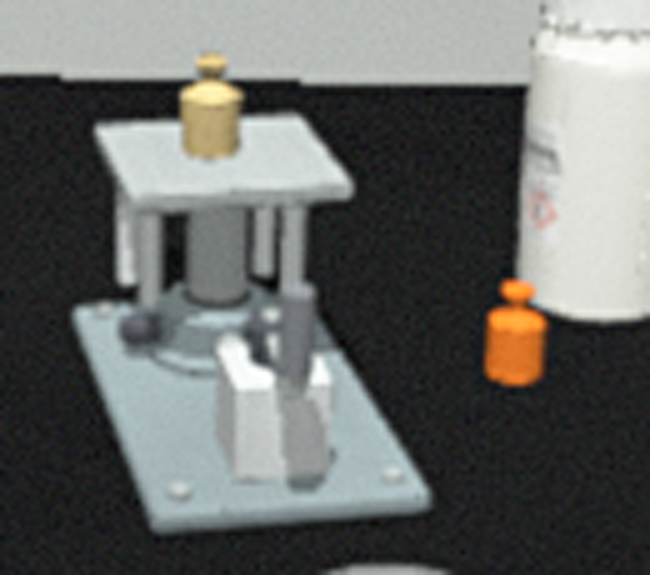

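In the top crop, the peg head is at crop (642,150), i.e. pixel (355.5,187.5). The hub is at (541,174), i.e. pixel (330.2,193.5), and the ledge is left of the table. Candidates for what I need:
- **Lever peg:** the grey peg at (355,187). The dark knob near side (328,215) is not the peg.
- **Weight:** brass on the table at top (275,204). The orange look-alike at (275,149) and the small brass ones at (203,87) and (218,78) are not meant.

I choose the grey upright peg at (355,187).

```bash
cat > h.py <<'E'
import numpy as np, cv2
from bench import env
def ray(c,uv,undist=True):
    p=cv2.undistortPoints(np.array([[uv]],float),np.array(c["K"]),np.array(c["distortion"]))[0,0]
    R=np.array(c["R"]);t=np.array(c["t"])
    return -R.T@t, R.T@np.array([p[0],p[1],1.])
def onplane(c,uv,z):
    o,d=ray(c,uv); return o+d*(z-o[2])/d[2]
def proj(c,X):
    r,_=cv2.Rodrigues(np.array(c["R"])); return cv2.projectPoints(np.atleast_2d(np.array(X,float)),r,np.array(c["t"],float).reshape(3,1),np.array(c["K"]),np.array(c["distortion"]))[0][:,0]
def pts(c):
    h,w=c["depth"].shape
    vv,uu=np.mgrid[:h,:w]
    p=cv2.undistortPoints(np.stack([uu.ravel(),vv.ravel()],1).astype(float)[:,None],np.array(c["K"]),np.array(c["distortion"]))[:,0]
    d=c["depth"].ravel()[:,None]
    P=np.hstack([p*d,d]); R=np.array(c["R"])
    P=((P-np.array(c["t"]))@R).reshape(h,w,3); P[c["depth"]==0]=np.nan
    return P
E
python3 - <<'E'
from h import *
c=env.camera("top")
for z in (.105,.125): print(z,onplane(c,(355.5,187.5),z),onplane(c,(330.2,193.5),z))
P=pts(c)
for n,(u0,u1,v0,v1) in dict(ledge=(218,246,192,228),table=(254,266,184,224),table2=(285,298,184,220),base=(330,345,206,222),work=(330,380,250,280),peg=(353,358,185,190),hub=(328,333,191,196)).items():
    q=P[v0:v1,u0:u1].reshape(-1,3); print(n,np.nanmedian(q,0),np.nanstd(q,0))
g=c["pixels"].astype(int).min(2)
# table/ledge min area rect by height
Z=P[...,2]
for n,(a,b),roi in (("table",(.11,.14),(250,305,165,240)),("ledge",(.05,.108),(205,250,175,240))):
    m=np.zeros(Z.shape,np.uint8); u0,u1,v0,v1=roi
    m[v0:v1,u0:u1]=((Z>a)&(Z<b))[v0:v1,u0:u1]
    q=P[m>0]; r=cv2.minAreaRect(q[:,:2].astype(np.float32)); print(n,r,np.median(q[:,2]))
E
```

```text
0.105 [ 0.60357015 -0.11892501  0.105     ] [ 0.58842158 -0.058113    0.105     ]
0.125 [ 0.60024494 -0.11764414  0.125     ] [ 0.58535416 -0.05786705  0.125     ]
ledge [0.55133193 0.18370172 0.07970282] [0.02572819 0.02007607 0.00478859]
table [0.5589857  0.10891925 0.12535227] [0.02752958 0.00985725 0.02436069]
table2 [0.56461751 0.03450985 0.12542803] [0.02532153 0.00871185 0.01355694]
base [ 0.54994367 -0.07706606  0.01595829] [0.01185478 0.01112858 0.00364974]
work [ 0.4195916  -0.12420011  0.00090864] [0.02213781 0.03709905 0.00252139]
peg [ 0.60139394 -0.11636989  0.12570274] [0.00335271 0.00332425 0.00228272]
hub [ 0.59137089 -0.05779811  0.0893009 ] [0.00345247 0.00337233 0.00260156]
table ((0.5609791278839111, 0.06934475153684616), (0.1109936311841011, 0.1103302463889122), 13.756552696228027) 0.12541480419508716
ledge ((0.5525373816490173, 0.17933695018291473), (0.10057039558887482, 0.09145097434520721), 14.06128215789795) 0.07962491413108543
```

Run:
```python
from h import *
for n in ("top","side","wrist"):
    c=env.camera(n); print(n,-np.array(c["R"]).T@np.array(c["t"]))
    if n=="wrist":
        s=env.read_state(); o=s["orientation"]; print("cam in tool",o.T@(-np.array(c["R"]).T@np.array(c["t"])-s["tcp_pos"])); break
    P=pts(c).reshape(-1,3); P=P[np.isfinite(P[:,0])]
    m=(P[:,2]>.15)&(P[:,2]<.6)&(P[:,0]>.3)&(P[:,0]<1.0)&(abs(P[:,1])<.35)
    Q=P[m]
    g=np.round(Q[:,:2]/.05).astype(int)
    for k in np.unique(g,axis=0):
        s=(g==k).all(1)
        if s.sum()>8: print(k*.05,round(Q[s,2].max(),3),s.sum())
```

```text
top [ 0.40817922 -0.04366084  1.28020737]
[0.55 0.05] 0.179 90
[0.55 0.1 ] 0.176 33
[0.75 0.15] 0.195 149
[0.75 0.2 ] 0.198 486
[0.75 0.25] 0.197 64
[ 0.8  -0.35] 0.224 67
[ 0.8 -0.3] 0.205 77
[0.8  0.15] 0.196 67
[0.8 0.2] 0.196 273
[0.8  0.25] 0.195 31
[ 0.85 -0.2 ] 0.189 76
[ 0.85 -0.15] 0.189 356
[0.85 0.  ] 0.167 99
[0.85 0.05] 0.167 66
[ 0.9  -0.15] 0.189 60
[0.9 0. ] 0.167 265
[0.9  0.05] 0.168 191
side [ 0.59640593 -1.045947    0.49498213]
[0.55 0.05] 0.175 84
[0.75 0.15] 0.192 227
[0.75 0.2 ] 0.192 125
[ 0.8  -0.35] 0.217 205
[ 0.8 -0.3] 0.17 18
[0.8  0.15] 0.192 143
[0.8 0.2] 0.192 84
[ 0.85 -0.2 ] 0.184 317
[ 0.85 -0.15] 0.184 167
[0.85 0.  ] 0.162 67
[0.85 0.05] 0.162 12
[ 0.9 -0.2] 0.183 44
[ 0.9  -0.15] 0.183 32
[0.9 0. ] 0.161 138
[0.9  0.05] 0.162 42
wrist [ 0.26034792 -0.48963195  0.38412816]
cam in tool [-1.91962477e-01 -1.01750681e-04 -7.18272299e-02]
```

>>> drive_tool(
  moves=[
    {"x":-0.6,"y":-1.9,"z":-4.3},
    {"x":-0.6,"y":-1.9,"z":-4.3},
    {"y":-1.9,"z":-4.3},
    {"y":-1.9,"z":-4.3},
    {"y":-1.9,"z":-4.3},
  ],
)

```text
validation failed for argument at $.mo...
```

>>> drive_tool(
  moves=[
    {"y":-1.9,"z":-4.3},
    {"y":-1.9,"z":-4.3},
    {"y":-1.9,"z":-4.3},
    {"y":-1.9,"z":-4.3},
    {"y":-1.9,"z":-4.3},
  ],
)

```text
validation failed for argument at $.mo...
```

>>> drive_tool(
  moves=[
    {"y":-1.9,"z":-4.3},
    {"y":-1.9,"z":-4.3},
    {"ax":-0.15},
    {"ax":-0.15},
    {"ax":-0.15},
  ],
)

```text
validation failed for argument at $.mo...
```

>>> drive_tool(
  moves=[
    {"ax":-0.15},
    {"ax":-0.15},
    {"ax":-0.15},
    {"ax":-0.15},
    {"ax":-0.15},
  ],
)

```text
validation failed for argument at $.mo...
```

>>> drive_tool(
  moves=[
    {"ax":0,"ay":0,"az":0,"x":-0.6,"y":-1.9,"z":-4.3,"jaw":100},
  ],
)

```text
clock: 0.45
tcp_pos: [0.2241, -0.4847, 0.1973]
orientation: [[-0.002, 0.346, -0.938], [-0.0, -0.938, -0.346], [-1.0, -0.0, 0.002]]
ft_force: [0.9, -0.8, -0.0]
grip_width: 0.0929
```

>>> drive_tool(
  moves=[
    {"ax":0,"ay":0,"az":0,"x":-0.6,"y":-1.9,"z":-4.3,"jaw":100},
    {"ax":0,"ay":0,"az":0,"x":0,"y":-1.9,"z":-4.3,"jaw":100},
    {"ax":0,"ay":0,"az":0,"x":0,"y":-1.9,"z":-4.3,"jaw":100},
    {"ax":0,"ay":0,"az":0,"x":0,"y":-1.9,"z":-4.3,"jaw":100},
    {"ax":0,"ay":0,"az":0,"x":0,"y":-1.9,"z":-4.3,"jaw":100},
  ],
)

```text
clock: 0.95
tcp_pos: [0.3958, -0.3162, 0.2046]
orientation: [[0.0, 0.351, -0.936], [-0.0, -0.936, -0.351], [-1.0, 0.001, -0.0]]
ft_force: [0.0, -1.0, -0.8]
grip_width: 0.093
```

>>> drive_tool(
  moves=[
    {"ax":-0.14,"ay":0,"az":0,"x":0,"y":0,"z":0,"jaw":70},
    {"ax":-0.14,"ay":0,"az":0,"x":0,"y":0,"z":0,"jaw":70},
    {"ax":-0.14,"ay":0,"az":0,"x":0,"y":0,"z":0,"jaw":70},
    {"ax":-0.14,"ay":0,"az":0,"x":0,"y":0,"z":0,"jaw":60},
    {"ax":-0.14,"ay":0,"az":0,"x":0,"y":0,"z":0,"jaw":50},
  ],
)

```text
clock: 1.45
tcp_pos: [0.3947, -0.3175, 0.2044]
orientation: [[-0.0, 0.875, -0.485], [-0.0, -0.485, -0.875], [-1.0, -0.0, 0.0]]
ft_force: [-0.2, 0.2, -0.1]
grip_width: 0.0575
```

>>> drive_tool(
  moves=[
    {"ax":-0.14,"ay":0,"az":0,"x":0,"y":0,"z":0,"jaw":50},
    {"ax":-0.14,"ay":0,"az":0,"x":0,"y":0,"z":0,"jaw":50},
    {"ax":-0.14,"ay":0,"az":0,"x":0,"y":0,"z":0,"jaw":50},
    {"ax":-0.14,"ay":0,"az":0,"x":0,"y":0,"z":0,"jaw":50},
    {"ax":0,"ay":0,"az":0,"x":0,"y":0,"z":0,"jaw":50},
  ],
)

```text
clock: 1.95
tcp_pos: [0.3947, -0.3176, 0.2044]
orientation: [[-0.0, 0.999, 0.049], [0.0, 0.049, -0.999], [-1.0, -0.0, -0.0]]
ft_force: [-0.4, -0.0, 0.3]
grip_width: 0.0466
```

>>> drive_tool(
  moves=[
    {"ax":-0.09,"ay":0,"az":0,"x":0,"y":0,"z":0,"jaw":45},
    {"ax":0,"ay":0,"az":0,"x":0,"y":3.8,"z":-2.8,"jaw":45},
    {"ax":0,"ay":0,"az":0,"x":0,"y":3.8,"z":-2.8,"jaw":45},
    {"ax":0,"ay":0,"az":0,"x":0,"y":3.8,"z":-2.8,"jaw":45},
    {"ax":0,"ay":0,"az":0,"x":0,"y":3.8,"z":-2.8,"jaw":45},
  ],
)

```text
clock: 2.45
tcp_pos: [0.531, -0.1846, 0.2045]
orientation: [[0.0, 0.991, 0.133], [-0.0, 0.133, -0.991], [-1.0, 0.0, 0.0]]
ft_force: [0.2, -0.6, -0.2]
grip_width: 0.0418
```

>>> drive_tool(
  moves=[
    {"ax":0,"ay":0,"az":0,"x":0,"y":3.8,"z":-2.8,"jaw":45},
    {"ax":0,"ay":0,"az":0,"x":0,"y":3.8,"z":-2.8,"jaw":45},
    {"ax":0,"ay":0,"az":0,"x":0,"y":0,"z":0,"jaw":45},
  ],
)

```text
clock: 2.75
tcp_pos: [0.6005, -0.1152, 0.2038]
orientation: [[0.001, 0.99, 0.139], [0.002, 0.139, -0.99], [-1.0, 0.002, -0.002]]
ft_force: [0.3, -0.2, 0.4]
grip_width: 0.0419
```

Run:
```python
from h import *
s=env.read_state(); print(s["clock"],s["tcp_pos"],s["orientation"],s["ft_force"])
for n in ["side","top","wrist"]:
    c=env.camera(n); cv2.imwrite(f"pics/{n}1.png",c["pixels"])
    if n=="wrist": print(proj(c,[[.6,-.117,.125],[.6,-.117,.085],s["tcp_pos"]]))
```

```text
2.75 [ 0.60052782 -0.11523804  0.20375098] [[ 0.00130091  0.99029402  0.13898224]
 [ 0.00192171  0.13897963 -0.99029338]
 [-0.99999731  0.00155536 -0.00172226]] [ 0.25178596 -0.22108134  0.38777363]
[[322.8757803  202.14010151]
 [322.54490361 191.61851644]
 [325.15529589 231.92126014]]
```

View pics/wrist1.png

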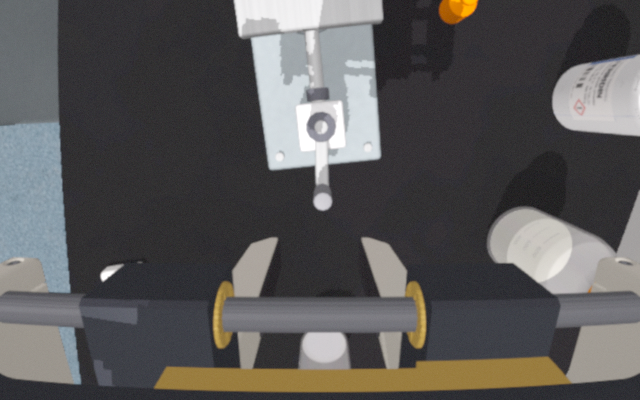

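View pics/top1.png

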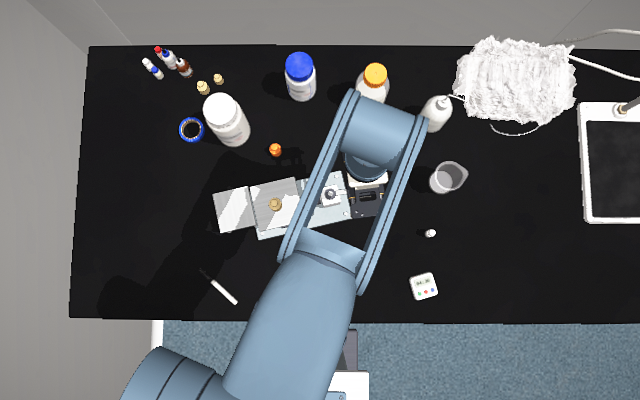

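View pics/side1.png

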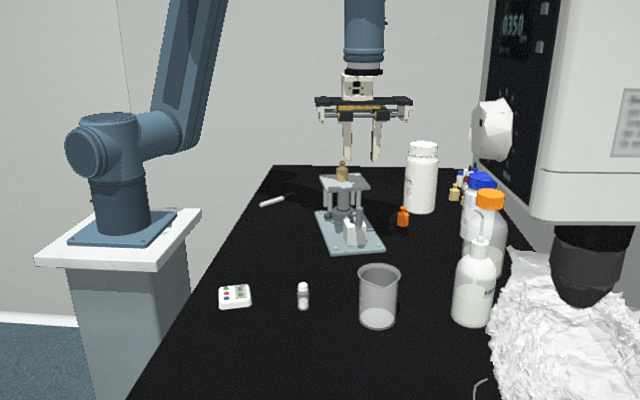

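The top view leaves the table and ledge unobstructed. In the wrist view the peg is at (322,201), centred between the fingers as predicted. I'll descend around the peg, loosely caged.

>>> drive_tool(
  moves=[
    {"ax":0,"ay":0,"az":0,"x":3,"y":0,"z":0.2,"jaw":45},
    {"ax":0,"ay":0,"az":0,"x":3,"y":0,"z":0,"jaw":45},
    {"ax":0,"ay":0,"az":0,"x":3,"y":0,"z":0,"jaw":45},
    {"ax":0,"ay":0,"az":0,"x":1.4,"y":0,"z":0,"jaw":45},
    {"ax":0,"ay":0,"az":0,"x":0,"y":0,"z":0,"jaw":35},
  ],
)

```text
clock: 3.4
tcp_pos: [0.5955, -0.1225, 0.0985]
orientation: [[-0.004, 0.991, 0.135], [0.001, 0.135, -0.991], [-1.0, -0.004, -0.002]]
ft_force: [0.7, 0.1, 1.8]
grip_width: 0.0374
```

Run:
```python
from h import *
s=env.read_state(); print(s["clock"],s["tcp_pos"],s["ft_force"],s["torque"],s["grip_width"])
c=env.camera("wrist"); cv2.imwrite("pics/wrist2.png",c["pixels"])
```

```text
3.4 [ 0.59552452 -0.12254182  0.09848472] [0.7180247  0.12351599 1.8276266 ] [-0.00493801 -0.12391364 -0.02924282] 0.037440372536398175
```

View pics/wrist2.png

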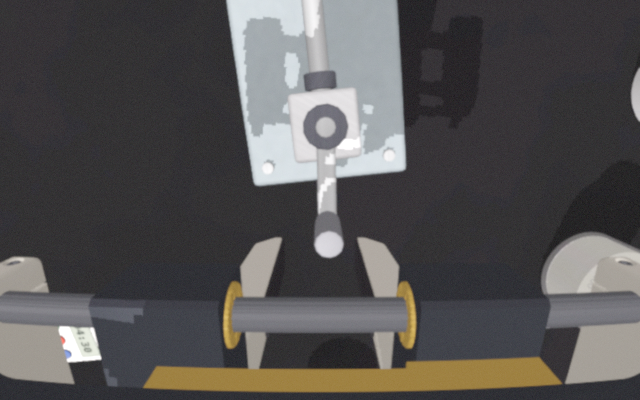

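The peg top is at (328,244), about 8 px right of the jaw centre, so the TCP sits roughly 5 mm off. I'll correct that before closing.

>>> drive_tool(
  moves=[
    {"ax":0,"ay":0,"az":0,"x":0,"y":0.5,"z":-0.5,"jaw":35},
    {"ax":0,"ay":0,"az":0,"x":0,"y":0,"z":0,"jaw":32},
    {"ax":0,"ay":0,"az":0,"x":0,"y":0,"z":0,"jaw":32},
  ],
)

```text
clock: 3.75
tcp_pos: [0.6029, -0.1162, 0.1018]
orientation: [[0.002, 0.99, 0.138], [-0.001, 0.138, -0.99], [-1.0, 0.002, 0.001]]
ft_force: [-0.2, -0.0, 0.1]
grip_width: 0.0301
```

Run:
```python
from h import *
s=env.read_state(); print(s["clock"],s["tcp_pos"],s["ft_force"],s["torque"],s["grip_width"])
c=env.camera("wrist"); cv2.imwrite("pics/wrist3.png",c["pixels"]); print(proj(c,[[.6,-.117,.125],s["tcp_pos"],s["tcp_pos"]+[0,0,.027]]))
print(onplane(c,(328,244),.125))
```

```text
3.75 [ 0.60294633 -0.11622517  0.1017765 ] [-0.19201758 -0.0358915   0.06995217] [-0.0085986  -0.06848364  0.01475387] 0.030118051374005982
[[314.10154873 252.57872628]
 [319.5868829  236.93933236]
 [319.66806742 254.7574988 ]]
[ 0.60677544 -0.11100861  0.125     ]
```

View pics/wrist3.png

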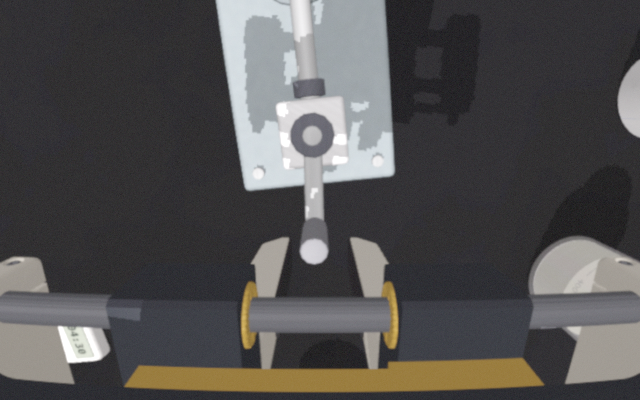

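>>> drive_tool(
  moves=[
    {"ax":0,"ay":0,"az":0,"x":0.4,"y":-0.3,"z":0.1,"jaw":28},
    {"ax":0,"ay":0,"az":0,"x":0,"y":0,"z":0,"jaw":24},
    {"ax":0,"ay":0,"az":0,"x":0,"y":0,"z":0,"jaw":21},
    {"ax":0,"ay":0,"az":0,"x":0,"y":0,"z":0,"jaw":21},
  ],
)

```text
clock: 4.2
tcp_pos: [0.5991, -0.1176, 0.0963]
orientation: [[-0.0, 0.991, 0.138], [0.0, 0.138, -0.991], [-1.0, -0.0, -0.0]]
ft_force: [-0.4, -0.5, 0.1]
grip_width: 0.0198
```

```bash
cat > look.py <<'E'
import sys
from h import *
def heights(c):
    P=pts(c); Z=P[...,2]; X=P[...,0];Y=P[...,1]
    yh=np.array([-.2391,.9710]); xh=np.array([.9710,.2391]); o=np.array([.5610,.0693])
    lx=(X-o[0])*xh[0]+(Y-o[1])*xh[1]; ly=(X-o[0])*yh[0]+(Y-o[1])*yh[1]
    t=(abs(lx)<.045)&(abs(ly)<.045)&(np.hypot(lx,ly)>.022)&(Z>.04)&(Z<.14)
    l=(abs(lx)<.04)&(abs(ly-.114)<.035)&(Z>.055)&(Z<.105)
    return [(round(np.median(Z[m])*1000,2),int(m.sum())) for m in (t,l)]
if __name__=="__main__":
    s=env.read_state(); print("clk",s["clock"],"tcp",s["tcp_pos"].round(4),"F",s["ft_force"].round(2),"T",s["torque"].round(3),"w",round(s["grip_width"],4))
    c=env.camera("top"); h=heights(c); print("table,ledge mm",h,"diff",h[0][0]-h[1][0])
    if len(sys.argv)>1:
        c=env.camera("wrist"); cv2.imwrite(f"pics/{sys.argv[1]}.png",c["pixels"])
E
python3 look.py wrist4
```

```text
clk 4.2 tcp [ 0.5991 -0.1176  0.0963] F [-0.4  -0.47  0.09] T [-0.048 -0.122  0.045] w 0.0198
table,ledge mm [(np.float64(125.43), 1145), (np.float64(79.71), 842)] diff 45.72000000000001
```

View pics/wrist4.png

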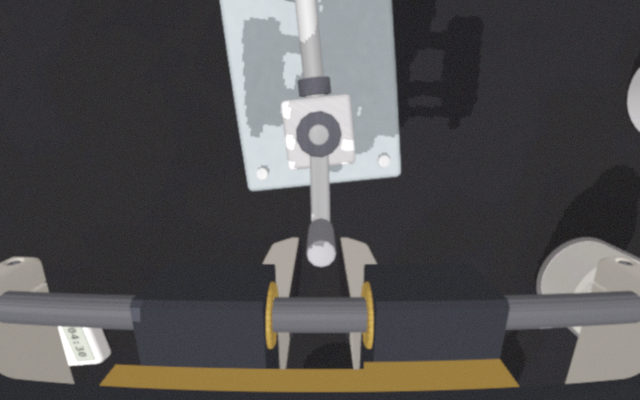

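The peg is at (320,250), centred between fingers set 20 mm apart with no contact force. Table minus ledge is 45.7 mm. I'll open in small arc steps: ax = −dθ, y = 6.0 cm·dθ.

>>> drive_tool(
  moves=[
    {"ax":-0.03,"ay":0,"az":0,"x":0,"y":0.18,"z":0,"jaw":21},
    {"ax":-0.03,"ay":0,"az":0,"x":0,"y":0.18,"z":0,"jaw":21},
    {"ax":-0.03,"ay":0,"az":0,"x":0,"y":0.18,"z":-0.01,"jaw":21},
    {"ax":-0.03,"ay":0,"az":0,"x":0,"y":0.18,"z":0,"jaw":21},
    {"ax":0,"ay":0,"az":0,"x":0,"y":0,"z":0,"jaw":21},
  ],
)

```text
clock: 4.8
tcp_pos: [0.6063, -0.1162, 0.0963]
orientation: [[-0.0, 0.967, 0.257], [-0.0, 0.257, -0.967], [-1.0, -0.0, -0.0]]
ft_force: [-1.5, -1.3, 1.2]
grip_width: 0.0197
```

```bash
python3 look.py
```

```text
clk 4.8 tcp [ 0.6063 -0.1162  0.0963] F [-1.47 -1.31  1.21] T [-0.109  0.215 -0.044] w 0.0197
table,ledge mm [(np.float64(125.33), 1141), (np.float64(79.71), 840)] diff 45.620000000000005
```

>>> drive_tool(
  moves=[
    {"ax":-0.025,"ay":0,"az":0,"x":0,"y":0.15,"z":0,"jaw":21},
    {"ax":-0.025,"ay":0,"az":0,"x":0,"y":0.15,"z":0,"jaw":21},
    {"ax":-0.025,"ay":0,"az":0,"x":0,"y":0.15,"z":-0.01,"jaw":21},
    {"ax":-0.025,"ay":0,"az":0,"x":0,"y":0.15,"z":0,"jaw":21},
  ],
)

```text
clock: 5.25
tcp_pos: [0.6119, -0.1143, 0.0963]
orientation: [[-0.0, 0.936, 0.352], [0.0, 0.352, -0.936], [-1.0, -0.0, -0.0]]
ft_force: [-2.7, 0.1, 0.7]
grip_width: 0.0197
```

```bash
python3 look.py
```

```text
clk 5.25 tcp [ 0.6119 -0.1143  0.0963] F [-2.74  0.09  0.72] T [-0.131  0.374  0.017] w 0.0197
table,ledge mm [(np.float64(125.6), 1120), (np.float64(79.6), 833)] diff 46.0
```

>>> drive_tool(
  moves=[
    {"ax":-0.025,"ay":0,"az":0,"x":0,"y":0.15,"z":0,"jaw":21},
    {"ax":-0.025,"ay":0,"az":0,"x":0,"y":0.15,"z":0,"jaw":21},
    {"ax":-0.025,"ay":0,"az":0,"x":0,"y":0.15,"z":-0.01,"jaw":21},
    {"ax":-0.025,"ay":0,"az":0,"x":0,"y":0.15,"z":0,"jaw":21},
  ],
)

```text
clock: 5.7
tcp_pos: [0.6175, -0.1119, 0.0963]
orientation: [[-0.0, 0.896, 0.444], [-0.0, 0.444, -0.896], [-1.0, -0.0, -0.0]]
ft_force: [-2.5, 0.1, 1.7]
grip_width: 0.0198
```

```bash
python3 look.py
```

```text
clk 5.7 tcp [ 0.6175 -0.1119  0.0963] F [-2.53  0.07  1.73] T [-0.138  0.409  0.035] w 0.0198
table,ledge mm [(np.float64(125.33), 1079), (np.float64(79.64), 835)] diff 45.69
```

>>> drive_tool(
  moves=[
    {"ax":-0.025,"ay":0,"az":0,"x":0,"y":0.15,"z":0,"jaw":21},
    {"ax":-0.025,"ay":0,"az":0,"x":0,"y":0.15,"z":0,"jaw":21},
    {"ax":-0.025,"ay":0,"az":0,"x":0,"y":0.15,"z":-0.01,"jaw":21},
    {"ax":-0.025,"ay":0,"az":0,"x":0,"y":0.15,"z":0,"jaw":21},
  ],
)

```text
clock: 6.15
tcp_pos: [0.6227, -0.109, 0.0964]
orientation: [[-0.0, 0.847, 0.531], [-0.0, 0.531, -0.847], [-1.0, -0.0, 0.0]]
ft_force: [-3.3, -0.5, 0.7]
grip_width: 0.0201
```

```bash
python3 look.py wrist5
```

```text
clk 6.15 tcp [ 0.6227 -0.109   0.0964] F [-3.32 -0.49  0.68] T [-0.139  0.395  0.006] w 0.0201
table,ledge mm [(np.float64(125.32), 1039), (np.float64(79.68), 839)] diff 45.639999999999986
```

View pics/wrist5.png

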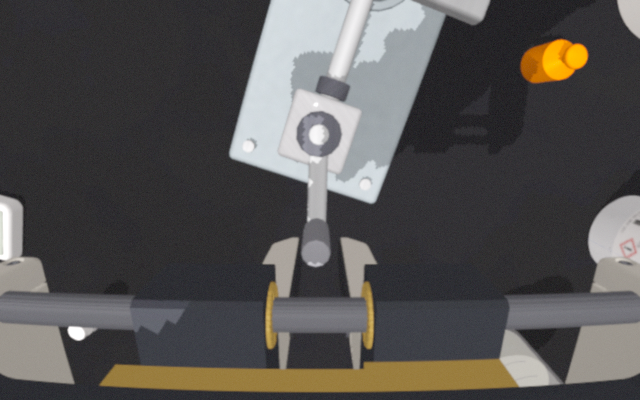

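The lever follows: the peg is at (315,250), resting against the left finger. The table hasn't moved yet, so I'll continue.

>>> drive_tool(
  moves=[
    {"ax":-0.025,"ay":0,"az":0,"x":0,"y":0.15,"z":0,"jaw":21},
    {"ax":-0.025,"ay":0,"az":0,"x":0,"y":0.15,"z":0,"jaw":21},
    {"ax":-0.025,"ay":0,"az":0,"x":0,"y":0.15,"z":-0.01,"jaw":21},
    {"ax":-0.025,"ay":0,"az":0,"x":0,"y":0.15,"z":0,"jaw":21},
  ],
)

```text
clock: 6.65
tcp_pos: [0.6276, -0.1055, 0.0964]
orientation: [[-0.0, 0.79, 0.613], [-0.0, 0.613, -0.79], [-1.0, -0.0, 0.0]]
ft_force: [-3.4, -0.3, 0.2]
grip_width: 0.0193
```

```bash
python3 look.py
```

```text
clk 6.65 tcp [ 0.6276 -0.1055  0.0964] F [-3.36 -0.34  0.16] T [-0.165  0.422 -0.038] w 0.0193
table,ledge mm [(np.float64(125.5), 973), (np.float64(79.68), 842)] diff 45.81999999999999
```

>>> drive_tool(
  moves=[
    {"ax":-0.025,"ay":0,"az":0,"x":0,"y":0.15,"z":0,"jaw":21},
    {"ax":-0.025,"ay":0,"az":0,"x":0,"y":0.15,"z":0,"jaw":21},
    {"ax":-0.025,"ay":0,"az":0,"x":0,"y":0.15,"z":-0.01,"jaw":21},
    {"ax":-0.025,"ay":0,"az":0,"x":0,"y":0.15,"z":0,"jaw":21},
  ],
)

```text
clock: 7.1
tcp_pos: [0.6321, -0.1016, 0.0963]
orientation: [[-0.0, 0.725, 0.689], [-0.0, 0.689, -0.725], [-1.0, -0.0, 0.0]]
ft_force: [-3.1, -0.6, 1.1]
grip_width: 0.0196
```

```bash
python3 look.py
```

```text
clk 7.1 tcp [ 0.6321 -0.1016  0.0963] F [-3.1  -0.64  1.14] T [-0.175  0.412  0.028] w 0.0196
table,ledge mm [(np.float64(125.49), 882), (np.float64(79.81), 841)] diff 45.67999999999999
```

>>> drive_tool(
  moves=[
    {"ax":-0.025,"ay":0,"az":0,"x":0,"y":0.15,"z":0,"jaw":21},
    {"ax":-0.025,"ay":0,"az":0,"x":0,"y":0.15,"z":0,"jaw":21},
    {"ax":-0.025,"ay":0,"az":0,"x":0,"y":0.15,"z":-0.01,"jaw":21},
    {"ax":-0.025,"ay":0,"az":0,"x":0,"y":0.15,"z":0,"jaw":21},
  ],
)

```text
clock: 7.55
tcp_pos: [0.6363, -0.0973, 0.0963]
orientation: [[-0.0, 0.652, 0.758], [-0.0, 0.758, -0.652], [-1.0, -0.0, 0.0]]
ft_force: [-3.1, -1.3, 0.7]
grip_width: 0.0195
```

```bash
python3 look.py
```

```text
clk 7.55 tcp [ 0.6363 -0.0973  0.0963] F [-3.11 -1.25  0.75] T [-0.28   0.416  0.   ] w 0.0195
table,ledge mm [(np.float64(125.26), 795), (np.float64(79.57), 835)] diff 45.69000000000001
```

>>> drive_tool(
  moves=[
    {"ax":-0.025,"ay":0,"az":0,"x":0,"y":0.15,"z":0,"jaw":21},
    {"ax":-0.025,"ay":0,"az":0,"x":0,"y":0.15,"z":0,"jaw":21},
    {"ax":-0.025,"ay":0,"az":0,"x":0,"y":0.15,"z":-0.01,"jaw":21},
    {"ax":-0.025,"ay":0,"az":0,"x":0,"y":0.15,"z":0,"jaw":21},
  ],
)

```text
clock: 8.0
tcp_pos: [0.6399, -0.0925, 0.0963]
orientation: [[-0.0, 0.573, 0.819], [-0.0, 0.819, -0.573], [-1.0, -0.0, 0.0]]
ft_force: [-3.0, -1.4, 0.0]
grip_width: 0.0196
```

```bash
python3 look.py wrist6
python3 - <<'E'
from h import *
cv2.imwrite("pics/top6.png",env.camera("top")["pixels"])
E
```

```text
clk 8.0 tcp [ 0.6399 -0.0925  0.0963] F [-2.99 -1.37  0.02] T [-0.304  0.408 -0.056] w 0.0196
table,ledge mm [(np.float64(124.93), 711), (np.float64(79.89), 837)] diff 45.040000000000006
```

View pics/wrist6.png

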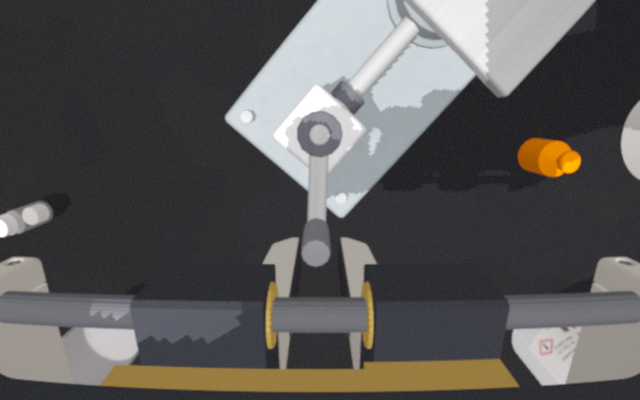

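View pics/top6.png

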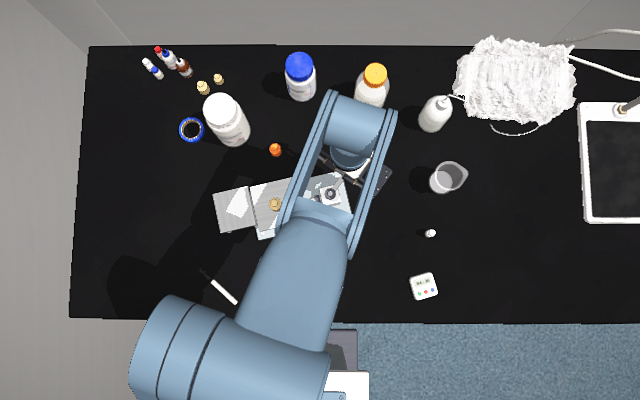

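The wrist view shows the peg at (315,250) still on the left finger. The top view shows the table at (262,205) still visible. The difference fell to 45.0 mm, so the valve may just have cracked. I'll hold and measure.

>>> drive_tool(
  moves=[
    {"ax":0,"ay":0,"az":0,"x":0,"y":0,"z":0,"jaw":21},
    {"ax":0,"ay":0,"az":0,"x":0,"y":0,"z":0,"jaw":21},
  ],
)

```text
clock: 8.35
tcp_pos: [0.6401, -0.0924, 0.0964]
orientation: [[0.001, 0.575, 0.818], [0.0, 0.818, -0.575], [-1.0, 0.001, 0.0]]
ft_force: [-1.8, -0.7, 0.2]
grip_width: 0.0193
```

```bash
python3 look.py
```

```text
clk 8.35 tcp [ 0.6401 -0.0924  0.0964] F [-1.83 -0.67  0.15] T [-0.091  0.148 -0.06 ] w 0.0193
table,ledge mm [(np.float64(124.55), 718), (np.float64(79.7), 838)] diff 44.849999999999994
```

>>> drive_tool(
  moves=[
    {"ax":-0.025,"ay":0,"az":0,"x":0,"y":0.15,"z":0,"jaw":21},
    {"ax":-0.025,"ay":0,"az":0,"x":0,"y":0.15,"z":-0.01,"jaw":21},
    {"ax":0,"ay":0,"az":0,"x":0,"y":0,"z":0,"jaw":21},
  ],
)

```text
clock: 8.7
tcp_pos: [0.6415, -0.09, 0.0963]
orientation: [[0.0, 0.532, 0.846], [-0.0, 0.846, -0.532], [-1.0, -0.0, 0.0]]
ft_force: [-2.0, -1.4, -0.5]
grip_width: 0.0194
```

```bash
python3 look.py;  python3 look.py; python3 look.py
```

```text
clk 8.7 tcp [ 0.6415 -0.09    0.0963] F [-1.98 -1.45 -0.46] T [-0.3    0.261 -0.001] w 0.0194
table,ledge mm [(np.float64(123.56), 662), (np.float64(79.85), 834)] diff 43.71000000000001
clk 8.75 tcp [ 0.6416 -0.09    0.0964] F [-1.79 -1.95 -0.42] T [-0.27   0.213 -0.031] w 0.0198
table,ledge mm [(np.float64(123.28), 664), (np.float64(79.63), 833)] diff 43.650000000000006
clk 8.8 tcp [ 0.6416 -0.0901  0.0964] F [-1.86 -2.01  0.29] T [-0.258  0.23   0.028] w 0.0196
table,ledge mm [(np.float64(123.24), 671), (np.float64(79.71), 828)] diff 43.53
```

>>> drive_tool(
  moves=[
    {"ax":0,"ay":0,"az":0,"x":0,"y":0,"z":0,"jaw":21},
    {"ax":0,"ay":0,"az":0,"x":0,"y":0,"z":0,"jaw":21},
    {"ax":0,"ay":0,"az":0,"x":0,"y":0,"z":0,"jaw":21},
    {"ax":0,"ay":0,"az":0,"x":0,"y":0,"z":0,"jaw":21},
    {"ax":0,"ay":0,"az":0,"x":0,"y":0,"z":0,"jaw":21},
  ],
)

```text
clock: 9.35
tcp_pos: [0.6416, -0.0901, 0.0964]
orientation: [[0.0, 0.534, 0.846], [-0.0, 0.846, -0.534], [-1.0, 0.0, 0.0]]
ft_force: [-2.3, -1.5, 0.1]
grip_width: 0.0195
```

```bash
python3 look.py
```

```text
clk 9.35 tcp [ 0.6416 -0.0901  0.0964] F [-2.3  -1.54  0.05] T [-0.268  0.122  0.022] w 0.0195
table,ledge mm [(np.float64(121.29), 666), (np.float64(79.68), 839)] diff 41.61
```

Sinking at 3.5 mm/s. I'll open slightly more.

>>> drive_tool(
  moves=[
    {"ax":-0.025,"ay":0,"az":0,"x":0,"y":0.15,"z":0,"jaw":21},
    {"ax":-0.02,"ay":0,"az":0,"x":0,"y":0.12,"z":0,"jaw":21},
    {"ax":0,"ay":0,"az":0,"x":0,"y":0,"z":0,"jaw":21},
    {"ax":0,"ay":0,"az":0,"x":0,"y":0,"z":0,"jaw":21},
    {"ax":0,"ay":0,"az":0,"x":0,"y":0,"z":0,"jaw":21},
  ],
)

```text
clock: 9.9
tcp_pos: [0.643, -0.0877, 0.0964]
orientation: [[0.0, 0.495, 0.869], [0.0, 0.869, -0.495], [-1.0, 0.0, 0.0]]
ft_force: [-1.9, -0.8, 0.2]
grip_width: 0.0197
```

```bash
python3 look.py
```

```text
clk 9.9 tcp [ 0.643  -0.0877  0.0964] F [-1.88 -0.76  0.25] T [-0.313  0.164 -0.064] w 0.0197
table,ledge mm [(np.float64(119.24), 621), (np.float64(79.78), 836)] diff 39.459999999999994
```

>>> drive_tool(
  moves=[
    {"ax":0,"ay":0,"az":0,"x":0,"y":0,"z":0,"jaw":21},
    {"ax":0,"ay":0,"az":0,"x":0,"y":0,"z":0,"jaw":21},
    {"ax":0,"ay":0,"az":0,"x":0,"y":0,"z":0,"jaw":21},
    {"ax":0,"ay":0,"az":0,"x":0,"y":0,"z":0,"jaw":21},
    {"ax":0,"ay":0,"az":0,"x":0,"y":0,"z":0,"jaw":21},
  ],
)

```text
clock: 10.45
tcp_pos: [0.6429, -0.0877, 0.0964]
orientation: [[0.0, 0.495, 0.869], [0.0, 0.869, -0.495], [-1.0, 0.0, 0.0]]
ft_force: [-1.1, -1.1, -0.1]
grip_width: 0.0196
```

```bash
python3 look.py
```

```text
clk 10.45 tcp [ 0.6429 -0.0877  0.0964] F [-1.07 -1.13 -0.09] T [-0.223  0.066  0.01 ] w 0.0196
table,ledge mm [(np.float64(116.23), 611), (np.float64(79.76), 840)] diff 36.47
```

5.4 mm/s. I'll hold here.

>>> drive_tool(
  moves=[
    {"ax":0,"ay":0,"az":0,"x":0,"y":0,"z":0,"jaw":21},
    {"ax":0,"ay":0,"az":0,"x":0,"y":0,"z":0,"jaw":21},
    {"ax":0,"ay":0,"az":0,"x":0,"y":0,"z":0,"jaw":21},
    {"ax":0,"ay":0,"az":0,"x":0,"y":0,"z":0,"jaw":21},
    {"ax":0,"ay":0,"az":0,"x":0,"y":0,"z":0,"jaw":21},
  ],
)

```text
clock: 11.0
tcp_pos: [0.6429, -0.0877, 0.0964]
orientation: [[0.0, 0.495, 0.869], [0.0, 0.869, -0.495], [-1.0, 0.0, 0.0]]
ft_force: [-1.5, -1.7, 0.4]
grip_width: 0.0194
```

>>> drive_tool(
  moves=[
    {"ax":0,"ay":0,"az":0,"x":0,"y":0,"z":0,"jaw":21},
    {"ax":0,"ay":0,"az":0,"x":0,"y":0,"z":0,"jaw":21},
    {"ax":0,"ay":0,"az":0,"x":0,"y":0,"z":0,"jaw":21},
    {"ax":0,"ay":0,"az":0,"x":0,"y":0,"z":0,"jaw":21},
    {"ax":0,"ay":0,"az":0,"x":0,"y":0,"z":0,"jaw":21},
  ],
)

```text
clock: 11.5
tcp_pos: [0.6429, -0.0877, 0.0964]
orientation: [[0.0, 0.495, 0.869], [0.0, 0.869, -0.495], [-1.0, 0.0, 0.0]]
ft_force: [-0.5, -1.1, 0.2]
grip_width: 0.0195
```

>>> drive_tool(
  moves=[
    {"ax":0,"ay":0,"az":0,"x":0,"y":0,"z":0,"jaw":21},
    {"ax":0,"ay":0,"az":0,"x":0,"y":0,"z":0,"jaw":21},
    {"ax":0,"ay":0,"az":0,"x":0,"y":0,"z":0,"jaw":21},
    {"ax":0,"ay":0,"az":0,"x":0,"y":0,"z":0,"jaw":21},
    {"ax":0,"ay":0,"az":0,"x":0,"y":0,"z":0,"jaw":21},
  ],
)

```text
clock: 12.0
tcp_pos: [0.6429, -0.0877, 0.0964]
orientation: [[0.0, 0.495, 0.869], [0.0, 0.869, -0.495], [-1.0, 0.0, 0.0]]
ft_force: [0.0, -1.5, 0.5]
grip_width: 0.0194
```

```bash
python3 look.py
```

```text
clk 12.0 tcp [ 0.6429 -0.0877  0.0964] F [ 0.02 -1.48  0.55] T [-0.162 -0.01  -0.021] w 0.0194
table,ledge mm [(np.float64(109.2), 595), (np.float64(79.63), 838)] diff 29.570000000000007
```

>>> drive_tool(
  moves=[
    {"ax":0,"ay":0,"az":0,"x":0,"y":0,"z":0,"jaw":21},
    {"ax":0,"ay":0,"az":0,"x":0,"y":0,"z":0,"jaw":21},
    {"ax":0,"ay":0,"az":0,"x":0,"y":0,"z":0,"jaw":21},
    {"ax":0,"ay":0,"az":0,"x":0,"y":0,"z":0,"jaw":21},
    {"ax":0,"ay":0,"az":0,"x":0,"y":0,"z":0,"jaw":21},
  ],
)

```text
clock: 12.55
tcp_pos: [0.6429, -0.0877, 0.0963]
orientation: [[-0.0, 0.495, 0.869], [0.0, 0.869, -0.495], [-1.0, 0.0, -0.0]]
ft_force: [-0.8, -0.3, 0.1]
grip_width: 0.0193
```

>>> drive_tool(
  moves=[
    {"ax":0,"ay":0,"az":0,"x":0,"y":0,"z":0,"jaw":21},
    {"ax":0,"ay":0,"az":0,"x":0,"y":0,"z":0,"jaw":21},
    {"ax":0,"ay":0,"az":0,"x":0,"y":0,"z":0,"jaw":21},
    {"ax":0,"ay":0,"az":0,"x":0,"y":0,"z":0,"jaw":21},
    {"ax":0,"ay":0,"az":0,"x":0,"y":0,"z":0,"jaw":21},
  ],
)

```text
clock: 13.05
tcp_pos: [0.6429, -0.0877, 0.0964]
orientation: [[0.0, 0.495, 0.869], [-0.0, 0.869, -0.495], [-1.0, 0.0, 0.0]]
ft_force: [-1.5, -0.7, 1.0]
grip_width: 0.0194
```

>>> drive_tool(
  moves=[
    {"ax":0,"ay":0,"az":0,"x":0,"y":0,"z":0,"jaw":21},
    {"ax":0,"ay":0,"az":0,"x":0,"y":0,"z":0,"jaw":21},
    {"ax":0,"ay":0,"az":0,"x":0,"y":0,"z":0,"jaw":21},
    {"ax":0,"ay":0,"az":0,"x":0,"y":0,"z":0,"jaw":21},
    {"ax":0,"ay":0,"az":0,"x":0,"y":0,"z":0,"jaw":21},
  ],
)

```text
clock: 13.55
tcp_pos: [0.6429, -0.0877, 0.0963]
orientation: [[0.0, 0.495, 0.869], [0.0, 0.869, -0.495], [-1.0, 0.0, -0.0]]
ft_force: [-1.5, -1.2, 0.2]
grip_width: 0.0196
```

```bash
python3 look.py
```

```text
clk 13.55 tcp [ 0.6429 -0.0877  0.0963] F [-1.46 -1.19  0.18] T [-0.23  -0.058  0.002] w 0.0196
table,ledge mm [(np.float64(102.12), 581), (np.float64(79.51), 837)] diff 22.61
```

>>> drive_tool(
  moves=[
    {"ax":0,"ay":0,"az":0,"x":0,"y":0,"z":0,"jaw":21},
    {"ax":0,"ay":0,"az":0,"x":0,"y":0,"z":0,"jaw":21},
    {"ax":0,"ay":0,"az":0,"x":0,"y":0,"z":0,"jaw":21},
    {"ax":0,"ay":0,"az":0,"x":0,"y":0,"z":0,"jaw":21},
    {"ax":0,"ay":0,"az":0,"x":0,"y":0,"z":0,"jaw":21},
  ],
)

```text
clock: 14.1
tcp_pos: [0.6429, -0.0877, 0.0963]
orientation: [[-0.0, 0.495, 0.869], [0.0, 0.869, -0.495], [-1.0, 0.0, -0.0]]
ft_force: [-0.4, -1.4, 0.6]
grip_width: 0.0197
```

>>> drive_tool(
  moves=[
    {"ax":0,"ay":0,"az":0,"x":0,"y":0,"z":0,"jaw":21},
    {"ax":0,"ay":0,"az":0,"x":0,"y":0,"z":0,"jaw":21},
    {"ax":0,"ay":0,"az":0,"x":0,"y":0,"z":0,"jaw":21},
    {"ax":0,"ay":0,"az":0,"x":0,"y":0,"z":0,"jaw":21},
    {"ax":0,"ay":0,"az":0,"x":0,"y":0,"z":0,"jaw":21},
  ],
)

```text
clock: 14.6
tcp_pos: [0.6429, -0.0877, 0.0964]
orientation: [[0.0, 0.495, 0.869], [0.0, 0.869, -0.495], [-1.0, 0.0, 0.0]]
ft_force: [-1.1, -1.0, 1.3]
grip_width: 0.0192
```

>>> drive_tool(
  moves=[
    {"ax":0,"ay":0,"az":0,"x":0,"y":0,"z":0,"jaw":21},
    {"ax":0,"ay":0,"az":0,"x":0,"y":0,"z":0,"jaw":21},
    {"ax":0,"ay":0,"az":0,"x":0,"y":0,"z":0,"jaw":21},
    {"ax":0,"ay":0,"az":0,"x":0,"y":0,"z":0,"jaw":21},
    {"ax":0,"ay":0,"az":0,"x":0,"y":0,"z":0,"jaw":21},
  ],
)

```text
clock: 15.1
tcp_pos: [0.6429, -0.0877, 0.0964]
orientation: [[0.0, 0.495, 0.869], [0.0, 0.869, -0.495], [-1.0, 0.0, 0.0]]
ft_force: [-1.2, -0.7, 1.1]
grip_width: 0.02
```

```bash
python3 look.py wrist7
```

```text
clk 15.1 tcp [ 0.6429 -0.0877  0.0964] F [-1.22 -0.67  1.1 ] T [-0.213  0.036 -0.021] w 0.02
table,ledge mm [(np.float64(94.7), 567), (np.float64(79.91), 840)] diff 14.790000000000006
```

View pics/wrist7.png

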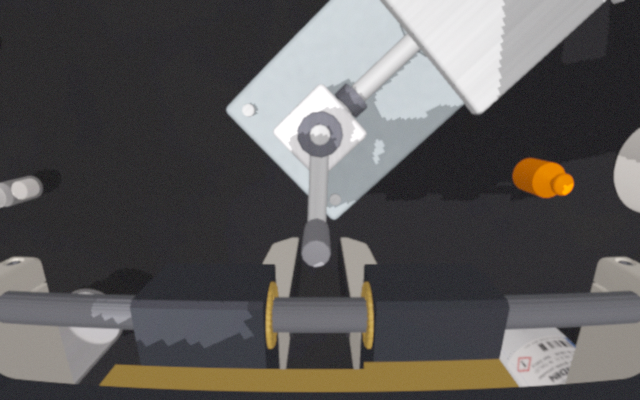

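5.0 mm/s with 14.8 mm left. The peg at (315,250) is still on the left finger. I'll take up the slack towards shutting while it sinks, and check the depth tilt on the worktop.

>>> drive_tool(
  moves=[
    {"ax":0.015,"ay":0,"az":0,"x":0,"y":-0.1,"z":0,"jaw":21},
    {"ax":0.015,"ay":0,"az":0,"x":0,"y":-0.1,"z":0,"jaw":21},
    {"ax":0.01,"ay":0,"az":0,"x":0,"y":-0.05,"z":0,"jaw":21},
  ],
)

```text
clock: 15.5
tcp_pos: [0.6416, -0.0898, 0.0963]
orientation: [[0.0, 0.53, 0.848], [0.0, 0.848, -0.53], [-1.0, 0.0, -0.0]]
ft_force: [-0.4, -0.0, -0.4]
grip_width: 0.0198
```

```bash
cat >> look.py <<'E'
    c=env.camera("top") if len(sys.argv)>2 else None
    if c is not None:
        P=pts(c).reshape(-1,3); m=(abs(P[:,2])<.008)&(P[:,0]>.35)&(P[:,0]<.7)&(P[:,1]>-.1)&(P[:,1]<.35)
        Q=P[m]; A=np.c_[Q[:,:2],np.ones(len(Q))]; k=np.linalg.lstsq(A,Q[:,2],rcond=None)[0]
        print("plane",k,"at table",k@[.561,.069,1],"at ledge",k@[.5535,.18,1],len(Q))
E
python3 look.py wrist8 p
```

```text
clk 15.5 tcp [ 0.6416 -0.0898  0.0963] F [-0.39 -0.   -0.39] T [ 0.023 -0.132 -0.042] w 0.0198
table,ledge mm [(np.float64(93.17), 595), (np.float64(79.64), 838)] diff 13.530000000000001
plane [ 1.00216943e-03 -6.25462956e-05  4.58864487e-04] at table 0.0010167658428369881 at ledge 0.0010023069332958335 10347
```

>>> drive_tool(
  moves=[
    {"ax":0,"ay":0,"az":0,"x":0,"y":0,"z":0,"jaw":21},
    {"ax":0,"ay":0,"az":0,"x":0,"y":0,"z":0,"jaw":21},
    {"ax":0,"ay":0,"az":0,"x":0,"y":0,"z":0,"jaw":21},
    {"ax":0,"ay":0,"az":0,"x":0,"y":0,"z":0,"jaw":21},
    {"ax":0,"ay":0,"az":0,"x":0,"y":0,"z":0,"jaw":21},
  ],
)

```text
clock: 16.15
tcp_pos: [0.6417, -0.0899, 0.0964]
orientation: [[0.0, 0.529, 0.848], [-0.0, 0.848, -0.529], [-1.0, 0.0, 0.0]]
ft_force: [0.6, -0.3, 0.5]
grip_width: 0.0196
```

>>> drive_tool(
  moves=[
    {"ax":0,"ay":0,"az":0,"x":0,"y":0,"z":0,"jaw":21},
    {"ax":0,"ay":0,"az":0,"x":0,"y":0,"z":0,"jaw":21},
    {"ax":0,"ay":0,"az":0,"x":0,"y":0,"z":0,"jaw":21},
    {"ax":0,"ay":0,"az":0,"x":0,"y":0,"z":0,"jaw":21},
    {"ax":0,"ay":0,"az":0,"x":0,"y":0,"z":0,"jaw":21},
  ],
)

```text
clock: 16.65
tcp_pos: [0.6416, -0.0899, 0.0963]
orientation: [[-0.0, 0.529, 0.848], [0.0, 0.848, -0.529], [-1.0, -0.0, -0.0]]
ft_force: [0.5, -0.7, -0.4]
grip_width: 0.0193
```

```bash
python3 look.py
```

```text
clk 16.65 tcp [ 0.6416 -0.0899  0.0963] F [ 0.45 -0.67 -0.43] T [ 0.04  -0.161 -0.008] w 0.0193
table,ledge mm [(np.float64(87.79), 582), (np.float64(79.78), 841)] diff 8.010000000000005
```

>>> drive_tool(
  moves=[
    {"ax":0,"ay":0,"az":0,"x":0,"y":0,"z":0,"jaw":21},
    {"ax":0,"ay":0,"az":0,"x":0,"y":0,"z":0,"jaw":21},
    {"ax":0,"ay":0,"az":0,"x":0,"y":0,"z":0,"jaw":21},
    {"ax":0.03,"ay":0,"az":0,"x":0,"y":-0.18,"z":0,"jaw":21},
    {"ax":0.02,"ay":0,"az":0,"x":0,"y":-0.12,"z":0,"jaw":21},
  ],
)

```text
clock: 17.2
tcp_pos: [0.6404, -0.0914, 0.0964]
orientation: [[0.001, 0.573, 0.82], [0.002, 0.82, -0.573], [-1.0, 0.002, -0.0]]
ft_force: [1.5, 5.0, -0.6]
grip_width: 0.0197
```

```bash
python3 look.py
```

```text
clk 17.2 tcp [ 0.6404 -0.0914  0.0964] F [ 1.53  5.04 -0.61] T [ 0.975 -0.579 -0.026] w 0.0197
table,ledge mm [(np.float64(85.23), 600), (np.float64(79.73), 837)] diff 5.5
```

>>> drive_tool(
  moves=[
    {"ax":0,"ay":0,"az":0,"x":0,"y":0,"z":0,"jaw":21},
    {"ax":0,"ay":0,"az":0,"x":0,"y":0,"z":0,"jaw":21},
    {"ax":0,"ay":0,"az":0,"x":0,"y":0,"z":0,"jaw":21},
  ],
)

```text
clock: 17.55
tcp_pos: [0.6404, -0.0915, 0.0964]
orientation: [[0.001, 0.571, 0.821], [0.001, 0.821, -0.571], [-1.0, 0.001, -0.0]]
ft_force: [2.5, 5.2, 0.0]
grip_width: 0.0195
```

```bash
python3 look.py
```

```text
clk 17.55 tcp [ 0.6404 -0.0915  0.0964] F [2.53 5.19 0.01] T [ 0.841 -0.507  0.018] w 0.0195
table,ledge mm [(np.float64(83.58), 604), (np.float64(79.53), 834)] diff 4.049999999999997
```

>>> drive_tool(
  moves=[
    {"ax":0.025,"ay":0,"az":0,"x":0,"y":-0.15,"z":0,"jaw":21},
    {"ax":0,"ay":0,"az":0,"x":0,"y":0,"z":0,"jaw":21},
  ],
)

```text
clock: 17.8
tcp_pos: [0.6395, -0.0929, 0.0964]
orientation: [[0.001, 0.592, 0.806], [0.001, 0.806, -0.592], [-1.0, 0.001, -0.0]]
ft_force: [1.8, 4.7, 0.2]
grip_width: 0.0201
```

```bash
python3 look.py
```

```text
clk 17.8 tcp [ 0.6395 -0.0929  0.0964] F [1.79 4.67 0.21] T [ 0.836 -0.59  -0.001] w 0.0201
table,ledge mm [(np.float64(82.56), 618), (np.float64(79.66), 840)] diff 2.9000000000000057
```

>>> drive_tool(
  moves=[
    {"ax":0,"ay":0,"az":0,"x":0,"y":0,"z":0,"jaw":21},
    {"ax":0,"ay":0,"az":0,"x":0,"y":0,"z":0,"jaw":21},
  ],
)

```text
clock: 18.05
tcp_pos: [0.6395, -0.0929, 0.0964]
orientation: [[0.001, 0.591, 0.807], [0.001, 0.807, -0.591], [-1.0, 0.001, -0.0]]
ft_force: [1.8, 4.3, -1.1]
grip_width: 0.0197
```

```bash
python3 look.py
```

```text
clk 18.05 tcp [ 0.6395 -0.0929  0.0964] F [ 1.83  4.32 -1.05] T [ 0.874 -0.575 -0.015] w 0.0197
table,ledge mm [(np.float64(81.82), 619), (np.float64(79.64), 840)] diff 2.1799999999999926
```

>>> drive_tool(
  moves=[
    {"ax":0,"ay":0,"az":0,"x":0,"y":0,"z":0,"jaw":21},
    {"ax":0,"ay":0,"az":0,"x":0,"y":0,"z":0,"jaw":21},
    {"ax":0,"ay":0,"az":0,"x":0,"y":0,"z":0,"jaw":21},
  ],
)

```text
clock: 18.4
tcp_pos: [0.6394, -0.0929, 0.0964]
orientation: [[0.001, 0.591, 0.807], [0.001, 0.807, -0.591], [-1.0, 0.001, -0.0]]
ft_force: [2.5, 3.7, -0.5]
grip_width: 0.0197
```

```bash
python3 look.py
```

```text
clk 18.4 tcp [ 0.6394 -0.0929  0.0964] F [ 2.51  3.67 -0.47] T [ 0.825 -0.584 -0.   ] w 0.0197
table,ledge mm [(np.float64(80.46), 614), (np.float64(79.63), 838)] diff 0.8299999999999983
```

>>> drive_tool(
  moves=[
    {"ax":0.07,"ay":0,"az":0,"x":0,"y":-0.42,"z":-0.01,"jaw":21},
    {"ax":0.05,"ay":0,"az":0,"x":0,"y":-0.3,"z":-0.01,"jaw":21},
    {"ax":0.03,"ay":0,"az":0,"x":0,"y":-0.18,"z":0,"jaw":21},
  ],
)

```text
clock: 18.75
tcp_pos: [0.6336, -0.0999, 0.0964]
orientation: [[0.001, 0.706, 0.708], [0.001, 0.708, -0.706], [-1.0, 0.001, -0.0]]
ft_force: [1.8, 5.5, -0.9]
grip_width: 0.0197
```

```bash
python3 look.py;python3 look.py;python3 look.py;python3 look.py
```

```text
clk 18.75 tcp [ 0.6336 -0.0999  0.0964] F [ 1.79  5.47 -0.86] T [ 0.885 -0.611  0.001] w 0.0197
table,ledge mm [(np.float64(79.76), 733), (np.float64(79.75), 838)] diff 0.010000000000005116
clk 18.8 tcp [ 0.6334 -0.1001  0.0964] F [ 2.23  3.93 -0.59] T [ 0.784 -0.656 -0.038] w 0.0197
table,ledge mm [(np.float64(79.98), 733), (np.float64(79.69), 837)] diff 0.29000000000000625
clk 18.85 tcp [ 0.6335 -0.1001  0.0964] F [ 2.34  4.21 -0.12] T [ 0.723 -0.589  0.048] w 0.0198
table,ledge mm [(np.float64(79.96), 741), (np.float64(79.63), 836)] diff 0.3299999999999983
clk 18.9 tcp [ 0.6335 -0.1002  0.0964] F [ 1.72  4.87 -1.  ] T [ 0.756 -0.578  0.016] w 0.0201
table,ledge mm [(np.float64(79.69), 731), (np.float64(79.71), 835)] diff -0.01999999999999602
```

Level: the difference is within about ±0.3 mm and it has stopped. Now I'll shut along the arc, watching the force.

>>> drive_tool(
  moves=[
    {"ax":0.06,"ay":0,"az":0,"x":0,"y":-0.36,"z":-0.01,"jaw":21},
    {"ax":0.06,"ay":0,"az":0,"x":0,"y":-0.36,"z":-0.01,"jaw":21},
    {"ax":0.06,"ay":0,"az":0,"x":0,"y":-0.36,"z":-0.01,"jaw":21},
    {"ax":0.06,"ay":0,"az":0,"x":0,"y":-0.36,"z":-0.01,"jaw":21},
    {"ax":0.06,"ay":0,"az":0,"x":0,"y":-0.36,"z":-0.01,"jaw":21},
  ],
)

```text
clock: 19.45
tcp_pos: [0.6194, -0.1108, 0.0964]
orientation: [[0.001, 0.884, 0.468], [0.001, 0.468, -0.884], [-1.0, 0.001, -0.0]]
ft_force: [3.0, 4.6, -1.4]
grip_width: 0.0198
```

>>> drive_tool(
  moves=[
    {"ax":0.06,"ay":0,"az":0,"x":0,"y":-0.36,"z":-0.01,"jaw":21},
    {"ax":0.06,"ay":0,"az":0,"x":0,"y":-0.36,"z":-0.01,"jaw":21},
    {"ax":0.06,"ay":0,"az":0,"x":0,"y":-0.36,"z":-0.01,"jaw":21},
    {"ax":0.06,"ay":0,"az":0,"x":0,"y":-0.36,"z":-0.01,"jaw":21},
    {"ax":0,"ay":0,"az":0,"x":0,"y":0,"z":0,"jaw":21},
  ],
)

```text
clock: 19.95
tcp_pos: [0.6057, -0.1165, 0.0965]
orientation: [[0.001, 0.969, 0.245], [-0.0, 0.245, -0.969], [-1.0, 0.001, 0.0]]
ft_force: [3.0, 3.7, -1.0]
grip_width: 0.0194
```

```bash
cat >> look.py <<'E'
    A=np.array([.5915,-.0575]); r=s["tcp_pos"][:2]-A; a=np.arctan2(r[1],r[0]); o=s["orientation"]; ty=np.arctan2(o[1,1],o[0,1])
    tan=np.array([-np.sin(a),np.cos(a)]); 
    print("r %.4f ang %.3f toolang %.3f Ftan %.2f Frad %.2f"%(np.hypot(*r),a,ty-np.pi/2,tan@s["ft_force"][:2],r@s["ft_force"][:2]/np.hypot(*r)))
E
python3 look.py wrist9
```

```text
clk 19.95 tcp [ 0.6057 -0.1165  0.0965] F [ 3.01  3.74 -0.96] T [ 0.537 -0.636  0.04 ] w 0.0194
table,ledge mm [(np.float64(79.71), 1045), (np.float64(79.46), 842)] diff 0.25
r 0.0607 ang -1.334 toolang -1.323 Ftan 3.80 Frad -2.93
```

View pics/wrist9.png

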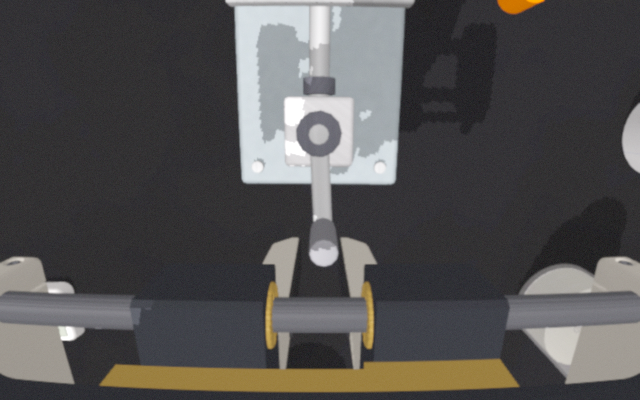

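The peg at (323,250) is on the right finger, with a running tangential force of about 4 N. I'll continue with smaller steps.

>>> drive_tool(
  moves=[
    {"ax":0.05,"ay":0,"az":0,"x":0,"y":-0.3,"z":-0.01,"jaw":21},
    {"ax":0.05,"ay":0,"az":0,"x":0,"y":-0.3,"z":-0.01,"jaw":21},
    {"ax":0.05,"ay":0,"az":0,"x":0,"y":-0.3,"z":-0.01,"jaw":21},
    {"ax":0.05,"ay":0,"az":0,"x":0,"y":-0.3,"z":-0.01,"jaw":21},
  ],
)

```text
clock: 20.45
tcp_pos: [0.5948, -0.1182, 0.0965]
orientation: [[0.002, 0.999, 0.047], [-0.0, 0.047, -0.999], [-1.0, 0.002, 0.0]]
ft_force: [5.6, 3.7, -2.5]
grip_width: 0.0194
```

```bash
python3 look.py
```

```text
clk 20.45 tcp [ 0.5948 -0.1182  0.0965] F [ 5.6   3.7  -2.47] T [ 0.599 -1.125  0.023] w 0.0194
table,ledge mm [(np.float64(79.79), 1068), (np.float64(79.74), 836)] diff 0.05000000000001137
r 0.0608 ang -1.517 toolang -1.523 Ftan 5.79 Frad -3.39
```

>>> drive_tool(
  moves=[
    {"ax":0.02,"ay":0,"az":0,"x":0,"y":-0.12,"z":0,"jaw":21},
    {"ax":0.02,"ay":0,"az":0,"x":0,"y":-0.12,"z":-0.01,"jaw":21},
    {"ax":0.02,"ay":0,"az":0,"x":0,"y":-0.12,"z":0,"jaw":21},
  ],
)

```text
clock: 20.8
tcp_pos: [0.5914, -0.1185, 0.0966]
orientation: [[0.002, 1.0, -0.011], [-0.001, -0.011, -1.0], [-1.0, 0.002, 0.001]]
ft_force: [5.8, 3.7, -2.9]
grip_width: 0.0197
```

>>> drive_tool(
  moves=[
    {"ax":0.02,"ay":0,"az":0,"x":0,"y":-0.12,"z":0,"jaw":21},
    {"ax":0.02,"ay":0,"az":0,"x":0,"y":-0.12,"z":-0.01,"jaw":21},
  ],
)

```text
clock: 21.0
tcp_pos: [0.5891, -0.1184, 0.0966]
orientation: [[0.003, 0.999, -0.051], [-0.001, -0.051, -0.999], [-1.0, 0.003, 0.001]]
ft_force: [5.6, 2.8, -2.7]
grip_width: 0.0202
```

```bash
python3 look.py
```

```text
clk 21.0 tcp [ 0.5891 -0.1184  0.0966] F [ 5.61  2.75 -2.75] T [ 0.367 -1.232  0.046] w 0.0202
table,ledge mm [(np.float64(79.77), 1073), (np.float64(79.68), 837)] diff 0.0899999999999892
r 0.0610 ang -1.611 toolang -1.622 Ftan 5.50 Frad -2.98
```

>>> drive_tool(
  moves=[
    {"ax":0.02,"ay":0,"az":0,"x":0,"y":-0.12,"z":-0.02,"jaw":21},
    {"ax":0.02,"ay":0,"az":0,"x":0,"y":-0.12,"z":-0.02,"jaw":21},
  ],
)

```text
clock: 21.25
tcp_pos: [0.5868, -0.1183, 0.0966]
orientation: [[0.003, 0.996, -0.091], [-0.002, -0.091, -0.996], [-1.0, 0.003, 0.001]]
ft_force: [6.1, 1.5, -1.9]
grip_width: 0.0196
```

>>> drive_tool(
  moves=[
    {"ax":0.02,"ay":0,"az":0,"x":0,"y":-0.12,"z":-0.02,"jaw":21},
    {"ax":0.02,"ay":0,"az":0,"x":0,"y":-0.12,"z":-0.02,"jaw":21},
  ],
)

```text
clock: 21.45
tcp_pos: [0.5846, -0.118, 0.0966]
orientation: [[0.003, 0.991, -0.131], [-0.002, -0.131, -0.991], [-1.0, 0.003, 0.002]]
ft_force: [5.9, 0.3, -3.3]
grip_width: 0.0197
```

>>> drive_tool(
  moves=[
    {"ax":0.02,"ay":0,"az":0,"x":0,"y":-0.12,"z":0,"jaw":21},
    {"ax":0.02,"ay":0,"az":0,"x":0,"y":-0.12,"z":-0.01,"jaw":21},
  ],
)

```text
clock: 21.65
tcp_pos: [0.5822, -0.1177, 0.0966]
orientation: [[0.003, 0.985, -0.171], [-0.002, -0.171, -0.985], [-1.0, 0.003, 0.002]]
ft_force: [6.4, 0.2, -3.9]
grip_width: 0.0199
```

```bash
python3 look.py
```

```text
clk 21.65 tcp [ 0.5822 -0.1177  0.0966] F [ 6.35  0.22 -3.86] T [-0.068 -1.159 -0.033] w 0.0199
table,ledge mm [(np.float64(79.86), 1077), (np.float64(79.62), 836)] diff 0.23999999999999488
r 0.0609 ang -1.724 toolang -1.742 Ftan 6.25 Frad -1.19
```

>>> drive_tool(
  moves=[
    {"ax":0.02,"ay":0,"az":0,"x":0,"y":-0.12,"z":-0.01,"jaw":21},
    {"ax":0.02,"ay":0,"az":0,"x":0,"y":-0.12,"z":-0.01,"jaw":21},
  ],
)

```text
clock: 21.9
tcp_pos: [0.58, -0.1173, 0.0967]
orientation: [[0.003, 0.978, -0.21], [-0.003, -0.21, -0.978], [-1.0, 0.004, 0.002]]
ft_force: [6.8, -1.3, -3.5]
grip_width: 0.0195
```

>>> drive_tool(
  moves=[
    {"ax":0.02,"ay":0,"az":0,"x":0,"y":-0.12,"z":-0.01,"jaw":21},
    {"ax":0.02,"ay":0,"az":0,"x":0,"y":-0.12,"z":-0.01,"jaw":21},
  ],
)

```text
clock: 22.1
tcp_pos: [0.5777, -0.1168, 0.0966]
orientation: [[0.003, 0.969, -0.249], [-0.003, -0.249, -0.969], [-1.0, 0.004, 0.002]]
ft_force: [5.0, -2.7, -3.3]
grip_width: 0.0197
```

```bash
python3 look.py w10
```

```text
clk 22.1 tcp [ 0.5777 -0.1168  0.0966] F [ 5.04 -2.71 -3.33] T [-2.880e-01 -1.164e+00 -1.000e-03] w 0.0197
table,ledge mm [(np.float64(79.76), 1076), (np.float64(79.64), 835)] diff 0.12000000000000455
r 0.0609 ang -1.800 toolang -1.822 Ftan 5.52 Frad 1.49
```

View pics/w10.png

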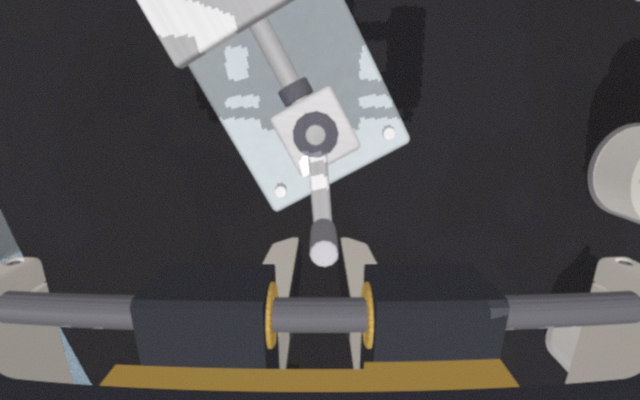

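The lever at (322,250) still follows on the right finger, with Ftan about 5.5 N running. Continuing.

>>> drive_tool(
  moves=[
    {"ax":0.02,"ay":0,"az":0,"x":0,"y":-0.12,"z":-0.01,"jaw":21},
    {"ax":0.02,"ay":0,"az":0,"x":0,"y":-0.12,"z":-0.01,"jaw":21},
  ],
)

```text
clock: 22.4
tcp_pos: [0.5754, -0.1163, 0.0967]
orientation: [[0.003, 0.958, -0.287], [-0.003, -0.287, -0.958], [-1.0, 0.004, 0.002]]
ft_force: [6.3, -2.0, -4.0]
grip_width: 0.0198
```

>>> drive_tool(
  moves=[
    {"ax":0.02,"ay":0,"az":0,"x":0,"y":-0.12,"z":-0.01,"jaw":21},
    {"ax":0.02,"ay":0,"az":0,"x":0,"y":-0.12,"z":-0.01,"jaw":21},
  ],
)

```text
clock: 22.6
tcp_pos: [0.5732, -0.1156, 0.0967]
orientation: [[0.003, 0.946, -0.325], [-0.004, -0.325, -0.946], [-1.0, 0.004, 0.003]]
ft_force: [6.5, -2.9, -4.6]
grip_width: 0.0199
```

```bash
python3 look.py
```

```text
clk 22.6 tcp [ 0.5732 -0.1156  0.0967] F [ 6.52 -2.9  -4.64] T [-0.5   -1.135 -0.023] w 0.0199
table,ledge mm [(np.float64(79.52), 1078), (np.float64(79.69), 839)] diff -0.1700000000000017
r 0.0609 ang -1.876 toolang -1.902 Ftan 7.09 Frad 0.80
```

>>> drive_tool(
  moves=[
    {"ax":0.015,"ay":0,"az":0,"x":0,"y":-0.1,"z":-0.01,"jaw":21},
    {"ax":0.015,"ay":0,"az":0,"x":0,"y":-0.1,"z":-0.01,"jaw":21},
  ],
)

```text
clock: 22.85
tcp_pos: [0.5714, -0.115, 0.0967]
orientation: [[0.003, 0.935, -0.354], [-0.004, -0.354, -0.935], [-1.0, 0.004, 0.003]]
ft_force: [6.6, -3.2, -3.7]
grip_width: 0.0197
```

```bash
python3 look.py
```

```text
clk 22.85 tcp [ 0.5714 -0.115   0.0967] F [ 6.63 -3.22 -3.65] T [-0.682 -1.17  -0.002] w 0.0197
table,ledge mm [(np.float64(79.68), 1081), (np.float64(79.86), 840)] diff -0.1799999999999926
r 0.0609 ang -1.907 toolang -1.932 Ftan 7.32 Frad 0.85
```

>>> drive_tool(
  moves=[
    {"ax":0.02,"ay":0,"az":0,"x":0,"y":-0.12,"z":-0.01,"jaw":21},
  ],
)

```text
clock: 23.0
tcp_pos: [0.5704, -0.1146, 0.0967]
orientation: [[0.003, 0.928, -0.372], [-0.004, -0.372, -0.928], [-1.0, 0.005, 0.003]]
ft_force: [5.9, -3.9, -4.4]
grip_width: 0.0198
```

```bash
python3 look.py
```

```text
clk 23.0 tcp [ 0.5704 -0.1146  0.0967] F [ 5.9  -3.93 -4.43] T [-0.662 -1.102 -0.039] w 0.0198
table,ledge mm [(np.float64(79.7), 1080), (np.float64(79.69), 836)] diff 0.010000000000005116
r 0.0609 ang -1.925 toolang -1.952 Ftan 6.89 Frad 1.63
```

>>> drive_tool(
  moves=[
    {"ax":0.02,"ay":0,"az":0,"x":0,"y":-0.12,"z":-0.01,"jaw":21},
    {"ax":0.02,"ay":0,"az":0,"x":0,"y":-0.12,"z":-0.01,"jaw":21},
  ],
)

```text
clock: 23.25
tcp_pos: [0.5681, -0.1138, 0.0967]
orientation: [[0.003, 0.912, -0.409], [-0.005, -0.409, -0.912], [-1.0, 0.005, 0.003]]
ft_force: [5.8, -4.6, -4.8]
grip_width: 0.0195
```

```bash
python3 look.py
```

```text
clk 23.25 tcp [ 0.5681 -0.1138  0.0967] F [ 5.78 -4.59 -4.77] T [-0.873 -1.064 -0.008] w 0.0195
table,ledge mm [(np.float64(79.72), 1077), (np.float64(79.64), 842)] diff 0.0799999999999983
r 0.0609 ang -1.965 toolang -1.992 Ftan 7.10 Frad 2.02
```

>>> drive_tool(
  moves=[
    {"ax":0.02,"ay":0,"az":0,"x":0,"y":-0.12,"z":-0.01,"jaw":21},
    {"ax":0.02,"ay":0,"az":0,"x":0,"y":-0.12,"z":-0.01,"jaw":21},
  ],
)

```text
clock: 23.5
tcp_pos: [0.5659, -0.1128, 0.0967]
orientation: [[0.003, 0.895, -0.445], [-0.005, -0.445, -0.895], [-1.0, 0.005, 0.003]]
ft_force: [5.6, -5.4, -4.4]
grip_width: 0.0196
```

```bash
python3 look.py
```

```text
clk 23.5 tcp [ 0.5659 -0.1128  0.0967] F [ 5.64 -5.42 -4.41] T [-1.005 -1.04   0.06 ] w 0.0196
table,ledge mm [(np.float64(79.74), 1073), (np.float64(79.85), 839)] diff -0.10999999999999943
r 0.0609 ang -2.004 toolang -2.032 Ftan 7.39 Frad 2.55
```

>>> drive_tool(
  moves=[
    {"ax":0.02,"ay":0,"az":0,"x":0,"y":-0.12,"z":-0.01,"jaw":21},
    {"ax":0.02,"ay":0,"az":0,"x":0,"y":-0.12,"z":0,"jaw":21},
  ],
)

```text
clock: 23.75
tcp_pos: [0.5638, -0.1118, 0.0967]
orientation: [[0.003, 0.877, -0.481], [-0.005, -0.481, -0.877], [-1.0, 0.005, 0.003]]
ft_force: [5.7, -5.7, -3.6]
grip_width: 0.0196
```

```bash
python3 look.py
```

```text
clk 23.75 tcp [ 0.5638 -0.1118  0.0967] F [ 5.72 -5.7  -3.61] T [-1.068 -0.975 -0.052] w 0.0196
table,ledge mm [(np.float64(79.52), 1079), (np.float64(79.7), 831)] diff -0.18000000000000682
r 0.0609 ang -2.043 toolang -2.072 Ftan 7.69 Frad 2.47
```

>>> drive_tool(
  moves=[
    {"ax":0.02,"ay":0,"az":0,"x":0,"y":-0.12,"z":0,"jaw":21},
    {"ax":0.02,"ay":0,"az":0,"x":0,"y":-0.12,"z":-0.01,"jaw":21},
  ],
)

```text
clock: 24.0
tcp_pos: [0.5617, -0.1107, 0.0967]
orientation: [[0.003, 0.857, -0.516], [-0.005, -0.516, -0.857], [-1.0, 0.005, 0.003]]
ft_force: [6.0, -5.9, -5.2]
grip_width: 0.0197
```

```bash
python3 look.py w11
```

```text
clk 24.0 tcp [ 0.5617 -0.1107  0.0967] F [ 5.97 -5.87 -5.2 ] T [-1.19  -1.05  -0.014] w 0.0197
table,ledge mm [(np.float64(79.72), 1076), (np.float64(79.85), 834)] diff -0.12999999999999545
r 0.0609 ang -2.081 toolang -2.112 Ftan 8.07 Frad 2.21
```

View pics/w11.png

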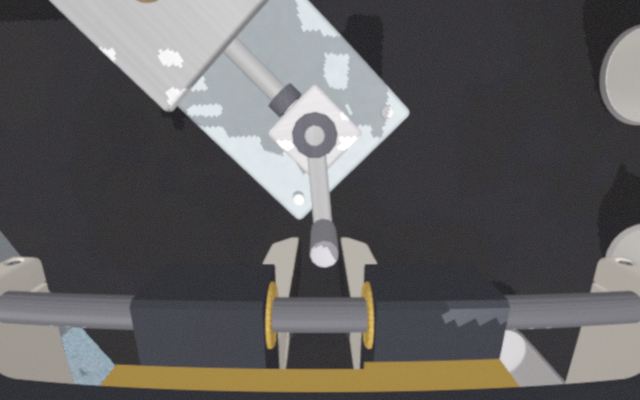

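The lever still follows (peg at (322,250)), but the force is creeping up slowly. I'll back off 2 mm into the slack to check the sensor's zero.

>>> drive_tool(
  moves=[
    {"ax":0,"ay":0,"az":0,"x":0,"y":0.2,"z":0,"jaw":21},
    {"ax":0,"ay":0,"az":0,"x":0,"y":0,"z":0,"jaw":21},
  ],
)

```text
clock: 24.3
tcp_pos: [0.5622, -0.1101, 0.0966]
orientation: [[0.0, 0.857, -0.515], [-0.003, -0.515, -0.857], [-1.0, 0.002, 0.002]]
ft_force: [1.3, -4.3, -0.2]
grip_width: 0.0193
```

```bash
python3 look.py
```

```text
clk 24.3 tcp [ 0.5622 -0.1101  0.0966] F [ 1.34 -4.29 -0.23] T [-0.8   -0.364 -0.025] w 0.0193
table,ledge mm [(np.float64(79.65), 1087), (np.float64(79.65), 835)] diff 0.0
r 0.0602 ang -2.079 toolang -2.112 Ftan 3.26 Frad 3.10
```

>>> drive_tool(
  moves=[
    {"ax":0,"ay":0,"az":0,"x":0,"y":0.15,"z":0,"jaw":21},
    {"ax":0,"ay":0,"az":0,"x":0,"y":0,"z":0,"jaw":21},
  ],
)

```text
clock: 24.55
tcp_pos: [0.5631, -0.109, 0.0964]
orientation: [[-0.0, 0.857, -0.516], [0.0, -0.516, -0.857], [-1.0, -0.0, 0.0]]
ft_force: [0.2, -1.8, 0.3]
grip_width: 0.0194
```

```bash
python3 look.py w12; python3 look.py
```

```text
clk 24.55 tcp [ 0.5631 -0.109   0.0964] F [ 0.2  -1.82  0.33] T [-0.42  -0.162 -0.048] w 0.0194
table,ledge mm [(np.float64(79.68), 1084), (np.float64(79.61), 842)] diff 0.07000000000000739
r 0.0588 ang -2.075 toolang -2.113 Ftan 1.05 Frad 1.50
clk 24.65 tcp [ 0.5631 -0.1089  0.0964] F [ 0.98 -1.3   0.58] T [-0.45  -0.139 -0.035] w 0.0198
table,ledge mm [(np.float64(79.7), 1072), (np.float64(79.7), 837)] diff 0.0
r 0.0587 ang -2.076 toolang -2.112 Ftan 1.49 Frad 0.66
```

View pics/w12.png

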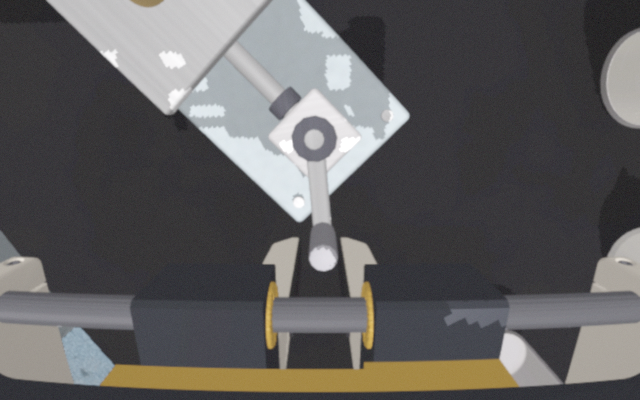

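The zero is good: force drops to about 1 N with the pads just touching, and I had drifted about 1.5 mm inward. I'll recentre radially and carry on shutting.

>>> drive_tool(
  moves=[
    {"ax":0,"ay":0,"az":0,"x":0,"y":0,"z":0.15,"jaw":21},
    {"ax":0.01,"ay":0,"az":0,"x":0,"y":-0.15,"z":0,"jaw":21},
    {"ax":0.01,"ay":0,"az":0,"x":0,"y":-0.12,"z":0,"jaw":21},
    {"ax":0.01,"ay":0,"az":0,"x":0,"y":-0.12,"z":0,"jaw":21},
  ],
)

```text
clock: 25.1
tcp_pos: [0.5614, -0.1089, 0.0967]
orientation: [[0.005, 0.84, -0.542], [-0.001, -0.542, -0.84], [-1.0, 0.005, -0.001]]
ft_force: [8.5, -2.4, -4.9]
grip_width: 0.0199
```

```bash
python3 look.py
```

```text
clk 25.1 tcp [ 0.5614 -0.1089  0.0967] F [ 8.49 -2.45 -4.91] T [-0.584 -1.632  0.049] w 0.0199
table,ledge mm [(np.float64(79.73), 1084), (np.float64(79.85), 833)] diff -0.11999999999999034
r 0.0595 ang -2.100 toolang -2.144 Ftan 8.57 Frad -2.18
```

>>> drive_tool(
  moves=[
    {"ax":0.01,"ay":0,"az":0,"x":0,"y":-0.1,"z":0,"jaw":21},
    {"ax":0.01,"ay":0,"az":0,"x":0,"y":-0.1,"z":0,"jaw":21},
  ],
)

```text
clock: 25.35
tcp_pos: [0.5605, -0.1082, 0.0967]
orientation: [[0.006, 0.829, -0.559], [-0.002, -0.559, -0.829], [-1.0, 0.006, -0.002]]
ft_force: [10.2, -4.3, -5.5]
grip_width: 0.0197
```

```bash
python3 look.py
```

```text
clk 25.35 tcp [ 0.5605 -0.1082  0.0967] F [10.17 -4.28 -5.54] T [-0.809 -1.932  0.114] w 0.0197
table,ledge mm [(np.float64(79.77), 1079), (np.float64(79.81), 840)] diff -0.04000000000000625
r 0.0595 ang -2.119 toolang -2.164 Ftan 10.91 Frad -1.65
```

The force is now rising steeply while the TCP stalls (8.6 to 10.9 N in about 1 mm), so this looks like the seat. I'll press a little more.

>>> drive_tool(
  moves=[
    {"ax":0.01,"ay":0,"az":0,"x":0,"y":-0.08,"z":0,"jaw":21},
    {"ax":0,"ay":0,"az":0,"x":0,"y":0,"z":0,"jaw":21},
  ],
)

```text
clock: 25.6
tcp_pos: [0.5602, -0.108, 0.0968]
orientation: [[0.007, 0.824, -0.567], [-0.002, -0.567, -0.824], [-1.0, 0.007, -0.002]]
ft_force: [9.8, -4.9, -6.4]
grip_width: 0.0197
```

```bash
python3 look.py; python3 look.py
```

```text
clk 25.6 tcp [ 0.5602 -0.108   0.0968] F [ 9.82 -4.95 -6.41] T [-0.807 -1.982  0.01 ] w 0.0197
table,ledge mm [(np.float64(79.58), 1077), (np.float64(79.64), 835)] diff -0.060000000000002274
r 0.0594 ang -2.126 toolang -2.174 Ftan 10.95 Frad -0.97
clk 25.65 tcp [ 0.5601 -0.108   0.0968] F [11.36 -4.14 -7.67] T [-0.84  -1.933  0.028] w 0.0197
table,ledge mm [(np.float64(79.65), 1082), (np.float64(79.79), 833)] diff -0.14000000000000057
r 0.0594 ang -2.127 toolang -2.174 Ftan 11.84 Frad -2.48
```

>>> drive_tool(
  moves=[
    {"ax":0.005,"ay":0,"az":0,"x":0,"y":-0.08,"z":0,"jaw":21},
    {"ax":0,"ay":0,"az":0,"x":0,"y":0,"z":0,"jaw":21},
  ],
)

```text
clock: 25.9
tcp_pos: [0.5598, -0.1078, 0.0968]
orientation: [[0.007, 0.821, -0.571], [-0.003, -0.571, -0.821], [-1.0, 0.008, -0.002]]
ft_force: [11.7, -5.2, -7.9]
grip_width: 0.0196
```

```bash
python3 look.py; python3 look.py; python3 look.py
```

```text
clk 25.9 tcp [ 0.5598 -0.1078  0.0968] F [11.71 -5.18 -7.86] T [-0.91  -2.116  0.108] w 0.0196
table,ledge mm [(np.float64(79.66), 1088), (np.float64(79.67), 835)] diff -0.010000000000005116
r 0.0594 ang -2.133 toolang -2.179 Ftan 12.67 Frad -1.86
clk 25.95 tcp [ 0.5598 -0.1078  0.0968] F [11.55 -4.43 -6.74] T [-0.925 -2.14   0.011] w 0.0203
table,ledge mm [(np.float64(79.59), 1085), (np.float64(79.95), 839)] diff -0.35999999999999943
r 0.0594 ang -2.133 toolang -2.179 Ftan 12.13 Frad -2.41
clk 26.0 tcp [ 0.5598 -0.1077  0.0968] F [11.48 -4.66 -6.98] T [-0.924 -2.124  0.055] w 0.0197
table,ledge mm [(np.float64(79.71), 1076), (np.float64(79.75), 836)] diff -0.04000000000000625
r 0.0594 ang -2.133 toolang -2.178 Ftan 12.20 Frad -2.18
```

Ftan is about 12.3 N, roughly 5–7 N above running, so it's snug. I'll unload gently and let go.

>>> drive_tool(
  moves=[
    {"ax":0,"ay":0,"az":0,"x":0,"y":0.2,"z":0,"jaw":21},
    {"ax":0,"ay":0,"az":0,"x":0,"y":0.2,"z":0,"jaw":21},
    {"ax":0,"ay":0,"az":0,"x":0,"y":0.15,"z":0,"jaw":21},
    {"ax":0,"ay":0,"az":0,"x":0,"y":0,"z":0,"jaw":21},
  ],
)

```text
clock: 26.45
tcp_pos: [0.5607, -0.1091, 0.0964]
orientation: [[0.0, 0.821, -0.57], [0.0, -0.57, -0.821], [-1.0, -0.0, -0.0]]
ft_force: [3.4, 0.3, 0.2]
grip_width: 0.0194
```

```bash
python3 look.py w13
```

```text
clk 26.45 tcp [ 0.5607 -0.1091  0.0964] F [3.45 0.29 0.2 ] T [ 0.021 -0.673  0.045] w 0.0194
table,ledge mm [(np.float64(79.66), 1077), (np.float64(79.6), 838)] diff 0.060000000000002274
r 0.0601 ang -2.108 toolang -2.178 Ftan 2.81 Frad -2.01
```

View pics/w13.png

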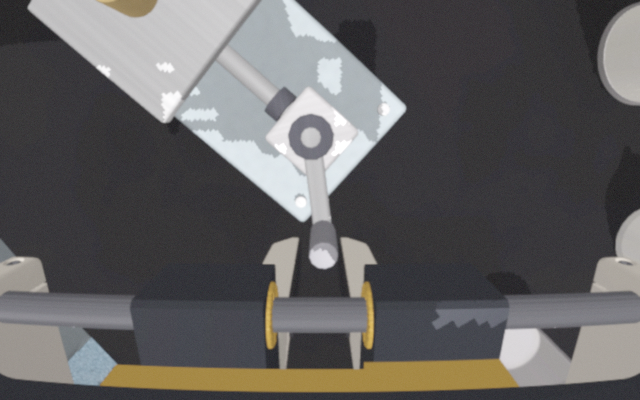

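The lever sprang back about 1.5 mm, as described for the pressed seat. I'll centre, open the jaws and rise.

>>> drive_tool(
  moves=[
    {"ax":0,"ay":0,"az":0,"x":0,"y":0.2,"z":0,"jaw":21},
    {"ax":0,"ay":0,"az":0,"x":0,"y":0,"z":0,"jaw":26},
    {"ax":0,"ay":0,"az":0,"x":0,"y":0.05,"z":0,"jaw":35},
    {"ax":0,"ay":0,"az":0,"x":0,"y":0,"z":0,"jaw":40},
  ],
)

```text
clock: 26.95
tcp_pos: [0.5621, -0.1107, 0.0961]
orientation: [[-0.001, 0.821, -0.57], [0.0, -0.57, -0.821], [-1.0, -0.001, 0.0]]
ft_force: [-0.7, -0.3, 0.6]
grip_width: 0.035
```

```bash
python3 look.py w14
```

```text
clk 26.95 tcp [ 0.5621 -0.1107  0.0961] F [-0.74 -0.29  0.56] T [-0.058 -0.02   0.022] w 0.035
table,ledge mm [(np.float64(79.64), 1081), (np.float64(79.84), 837)] diff -0.20000000000000284
r 0.0607 ang -2.076 toolang -2.178 Ftan -0.51 Frad 0.62
```

View pics/w14.png

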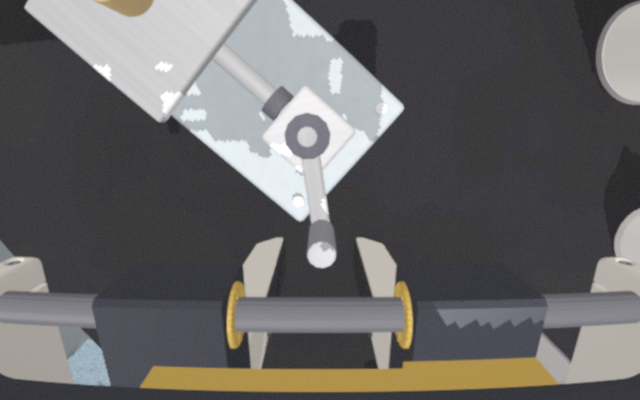

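The peg is free at (321,250), midway between the open jaws. Rising.

>>> drive_tool(
  moves=[
    {"ax":0,"ay":0,"az":0,"x":-2,"y":0,"z":0,"jaw":40},
    {"ax":0,"ay":0,"az":0,"x":-3,"y":0,"z":0,"jaw":40},
    {"ax":0,"ay":0,"az":0,"x":-3,"y":0,"z":0,"jaw":40},
    {"ax":0,"ay":0,"az":0,"x":-3,"y":0,"z":0,"jaw":40},
    {"ax":0,"ay":0,"az":0,"x":-1,"y":0,"z":0,"jaw":40},
  ],
)

```text
clock: 27.55
tcp_pos: [0.5641, -0.1113, 0.2198]
orientation: [[0.005, 0.821, -0.57], [-0.002, -0.57, -0.821], [-1.0, 0.005, -0.001]]
ft_force: [0.3, 0.4, -0.7]
grip_width: 0.037
```

>>> drive_tool(
  moves=[
    {"ax":0,"ay":0,"az":0,"x":0,"y":0,"z":0,"jaw":40},
    {"ax":0,"ay":0,"az":0,"x":0,"y":0,"z":0,"jaw":40},
  ],
)

```text
clock: 27.75
tcp_pos: [0.562, -0.1105, 0.2149]
orientation: [[-0.002, 0.821, -0.57], [0.001, -0.57, -0.821], [-1.0, -0.002, 0.0]]
ft_force: [-0.0, 0.4, 0.3]
grip_width: 0.0371
```

```bash
python3 look.py w15; python3 look.py
python3 - <<'E'
from h import *
a=env.camera("side"); b=env.camera("top"); 
A=cv2.resize(a["pixels"][150:340,210:530],None,fx=2.4,fy=2.4); cv2.imwrite("pics/side15.png",A)
B=cv2.resize(b["pixels"][100:320,180:480],None,fx=2.6,fy=2.6); cv2.imwrite("pics/top15.png",B)
E
```

```text
clk 27.75 tcp [ 0.562  -0.1105  0.2149] F [-0.02  0.37  0.28] T [-0.02  -0.024 -0.046] w 0.0371
table,ledge mm [(np.float64(79.68), 1053), (np.float64(79.76), 839)] diff -0.0799999999999983
r 0.0607 ang -2.079 toolang -2.178 Ftan -0.20 Frad -0.31
clk 27.85 tcp [ 0.5616 -0.1104  0.2143] F [ 0.49 -0.33  0.57] T [0.02  0.007 0.01 ] w 0.0373
table,ledge mm [(np.float64(79.78), 1053), (np.float64(79.64), 835)] diff 0.14000000000000057
r 0.0607 ang -2.085 toolang -2.178 Ftan 0.59 Frad 0.05
```

View pics/side15.png

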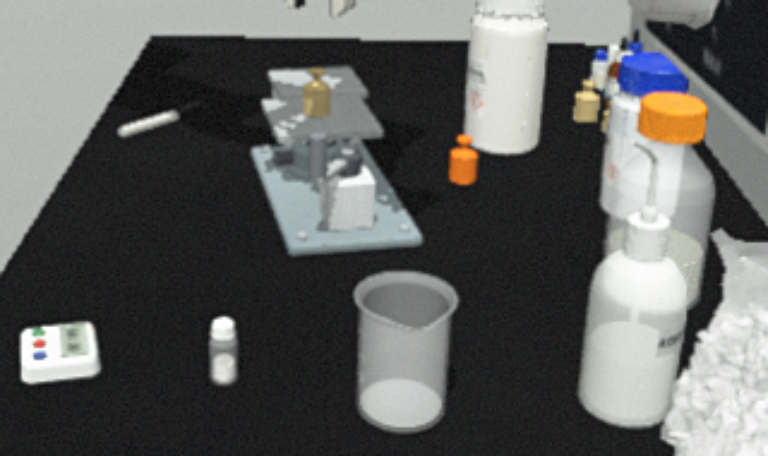

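View pics/top15.png

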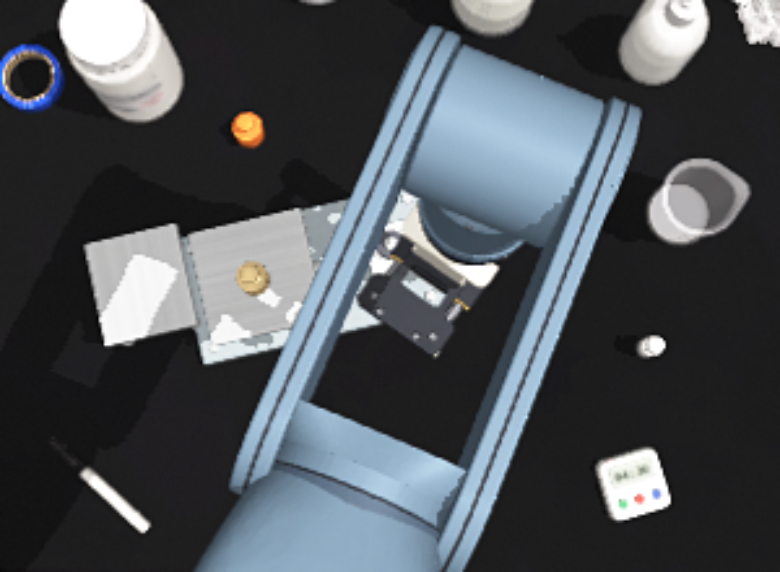

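View pics/w15.png

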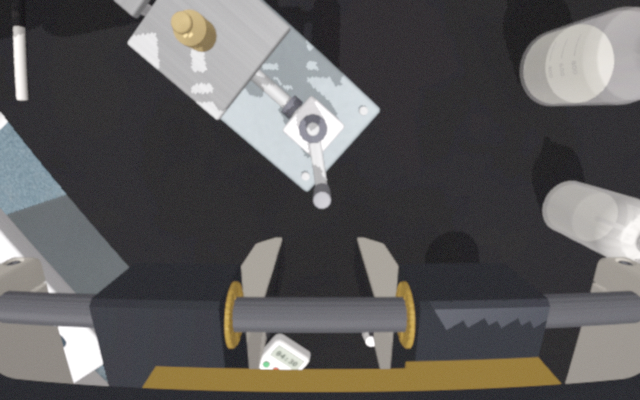

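The side view shows the weight standing on the table at (317,95), with the table level with the ledge behind it and the bystanders in place. The top view agrees (weight at (253,277)). The wrist view shows the free lever peg at (321,198), clear of the fingers. Handing in.

Run:
```python
from bench import env
print(env.sign_off())
```

```text
the job is handed in; nothing more can be done
None
```

The table now stands level with the ledge, the valve is shut snug on its seat, and the lever is free. I handed the job in at about 28 s of the 72 s allowed.

- **Opening and sinking:** I caged the lever peg loosely between the fingers and turned it along its arc. It began to open after about 0.7 rad, and the table sank at about 3 to 5.5 mm/s.
- **Levelling:** I shut the valve at level. In the last two readings the table stood 0.1 mm below and 0.1 mm above the ledge. Readings scatter by about 0.3 mm, and a fit to the worktop showed no tilt between the two spots.
- **Seat:** The running force while shutting was about 5.5 to 8 N, creeping up slowly along the way, a little above the 3 to 7 N described. It then rose steeply to a peak of about 12.3 N, roughly 5 to 7 N above running. The lever sprang back about 1.5 mm when unloaded, as described for the pressed seat. The snug margin is therefore only known to within a newton or two.
- **Last checks:** After letting go I raised the gripper clear, and the wrist force reads about zero. The brass weight is standing on the table, and the beaker, vial, timer and pen look unmoved by eye. I did not measure their positions before and after.

No check failed at the end. Partway through shutting, the tool had drifted about 1.5 mm towards the valve axis. I recentred it before reaching the seat.

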